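# Unpin the pendulums and set up the swing demonstration

### The job

Set up the pendulum demonstration: first place the pink catch tray lengthwise against the back of the grey dock, then drive every locking pin out of the dock with the held punch, front to back, so that all of them end up in the tray (do not push or pull a docked pin with the gripper), and put the punch back on its rubber mat. Hook every pendulum on the rail at the open end and slide it under the guard wire until it hangs freely, centred on the band of its own colour; leave the flask, jar and dishes alone and never lay a pendulum down.

Things in the scene. Friction and masses are not known exactly. Their poses are not given: they have to be found in the camera images.
- dock: Grey transport dock, fixed. Origin: under the middle of the socket row; x = the way pins are driven (front to back, away from the robot), y along the row. Three upright sockets open at the top at y -85, 0, +85 mm, each 14 (x) by 33 (y) mm, floor z 35, top z 79; front face x -19, back face x +19 (a 35 mm high base reaches forward to x -45). A pin hole crosses each one.
- hole (a point): Centre of the middle socket's pin hole in the back face of the dock, at dock x +19, y 0, z 60 mm; the others lie 85 mm to each side along dock y. The holes, 14 mm square, run along dock x through both walls; a sill (18 mm wide, z 46 to 53) carries each hole's floor on to dock x +37. In the back wall a small sprung ball presses down on the pin with about 4 N, so driving takes 4 to 10 N.
- tray: Pink open catch tray, loose, 110 (x) by 250 (y) mm, 30 high, walls 4 mm, 0.3 kg. Origin: centre of its underside. Two 12 mm thick dividers along x at y -42.5 and +42.5 mm rise to z 60: its handles. They part it into three bays matching the sockets. Home: lengthwise behind the dock, origin at about dock x +77, y 0. Bring it in low, under the sills and pin ends (z 46 to 65) behind the dock.
- punch: Drift punch, loose, lying on the mat. Orange handle 60 mm long, 34 mm square; steel shaft 8 mm diameter, 92 mm long. Origin: centre of the handle, on the axis (21 mm above the bench when on the mat); x points to the tip, whose flat end is at x +122 mm. 0.2 kg, centre of mass within 20 mm of the origin; grip it at axis height or it tips in the fingers when pushed.
- mat: Black rubber mat fixed on the bench, 140 (x) by 240 (y) by 4 mm thick, the punch's place. Origin: centre of its underside.
- rail: Rail stand, fixed. Origin: on the bench under the rail's middle; y along the rail. Steel rail 12 mm in diameter, axis z 190 mm, from y -190 to +190 mm, a post at each end. Hooks go on only in the open part, y -170 to -60. Hooks cannot pass one another, so the one bound for the band farthest from the open end goes on first.
- guard (a point): Free end (rail y -40 mm) of the yellow guard wire, 6 mm thick, that runs from here to the rail's +y end at rail x +19, axis z 216 mm, which is 9 mm clear above the pendulums' hooks: along it hooks can neither be put on nor lifted off, only slid beneath it.
- pend_red: Rigid pendulum, red disc, 200 mm tall, about 0.16 kg, upright in a dock socket at first (None if absent). Origin: centre of its underside; z up, x as the dock's x. Foot 11 (x) by 30 (y) mm up to z 48, a 15 mm square cross hole at z 25 for the pin; disc radius 24 mm, 22 thick in x, centre z 72. Hung, its origin is 134 mm below the rail's axis and its x along the rail stand's x.
- hook_red (a point): Underside of the red pendulum's hook crown, at its x 0, y 0, z 140 mm, which rests on the rail. Hook 14 mm wide in y, C-shaped: stem x -20 to -12, crown z 140 to 148, lip x +12 to +20 hanging down to z 126; the rail enters from the +x side between z 100 and z 126, then the pendulum is lowered. Above the crown the red grip tab, 18 (x) by 14 (y) mm, z 148 to 200.
- mark_red: Red band, 34 mm long, painted on the rail (nothing to bump into). Origin: on the rail's axis at the middle of the band; y along the rail. The red pendulum belongs here. The order of the colours varies; the bands lie about 70 mm apart, between rail y -15 and +145 mm.
- pend_yellow: Rigid pendulum, yellow disc, 200 mm tall, about 0.16 kg, upright in a dock socket at first (None if absent). Origin: centre of its underside; z up, x as the dock's x. Foot 11 (x) by 30 (y) mm up to z 48, a 15 mm square cross hole at z 25 for the pin; disc radius 24 mm, 22 thick in x, centre z 72. Hung, its origin is 134 mm below the rail's axis and its x along the rail stand's x.
- hook_yellow (a point): Underside of the yellow pendulum's hook crown, at its x 0, y 0, z 140 mm, which rests on the rail. Hook 14 mm wide in y, C-shaped: stem x -20 to -12, crown z 140 to 148, lip x +12 to +20 hanging down to z 126; the rail enters from the +x side between z 100 and z 126, then the pendulum is lowered. Above the crown the yellow grip tab, 18 (x) by 14 (y) mm, z 148 to 200.
- mark_yellow: Yellow band, 34 mm long, painted on the rail (nothing to bump into). Origin: on the rail's axis at the middle of the band; y along the rail. The yellow pendulum belongs here. The order of the colours varies; the bands lie about 70 mm apart, between rail y -15 and +145 mm.
- pend_blue: Rigid pendulum, blue disc, 200 mm tall, about 0.16 kg, upright in a dock socket at first (None if absent). Origin: centre of its underside; z up, x as the dock's x. Foot 11 (x) by 30 (y) mm up to z 48, a 15 mm square cross hole at z 25 for the pin; disc radius 24 mm, 22 thick in x, centre z 72. Hung, its origin is 134 mm below the rail's axis and its x along the rail stand's x.
- hook_blue (a point): Underside of the blue pendulum's hook crown, at its x 0, y 0, z 140 mm, which rests on the rail. Hook 14 mm wide in y, C-shaped: stem x -20 to -12, crown z 140 to 148, lip x +12 to +20 hanging down to z 126; the rail enters from the +x side between z 100 and z 126, then the pendulum is lowered. Above the crown the blue grip tab, 18 (x) by 14 (y) mm, z 148 to 200.
- mark_blue: Blue band, 34 mm long, painted on the rail (nothing to bump into). Origin: on the rail's axis at the middle of the band; y along the rail. The blue pendulum belongs here. The order of the colours varies; the bands lie about 70 mm apart, between rail y -15 and +145 mm.
- pin1: Brass locking pin, 12 mm diameter, 50 mm long. Origin: its centre; x along its axis. At the start it lies in a dock hole (centre at dock x +13, z 59 mm): its front end 7 mm deep in the hole, its back end sticking out 19 mm behind the dock; None if absent. Pushed until its tail is past the sill's end (dock x +37), it drops. Which sockets have a pin, a pendulum or both varies.
- pin2: Brass locking pin, 12 mm diameter, 50 mm long. Origin: its centre; x along its axis. At the start it lies in a dock hole (centre at dock x +13, z 59 mm): its front end 7 mm deep in the hole, its back end sticking out 19 mm behind the dock; None if absent. Pushed until its tail is past the sill's end (dock x +37), it drops. Which sockets have a pin, a pendulum or both varies.
- pin3: Brass locking pin, 12 mm diameter, 50 mm long. Origin: its centre; x along its axis. At the start it lies in a dock hole (centre at dock x +13, z 59 mm): its front end 7 mm deep in the hole, its back end sticking out 19 mm behind the dock; None if absent. Pushed until its tail is past the sill's end (dock x +37), it drops. Which sockets have a pin, a pendulum or both varies.
- flask: Green glass flask, 84 mm wide, 112 mm tall, a bystander. Origin: centre of its underside.
- jar: White jar, 60 mm wide, 75 mm tall, a bystander. Origin: centre of its underside.
- dishes: Stack of white dishes, 76 mm wide, 26 mm tall, a bystander. Origin: centre of its underside.
There are look-alikes about, which are no part of the job. What is meant by the pend_blue is not turquoise, and is the smaller of those in its own colour. What is shaped like the pend_red but white is not meant.

How it is judged:
By the outcome, as a careful person would: the job done as asked, in the order asked, and still so for the second after the job is handed in, with the robot touching nothing.
Of pend_red, pend_yellow, pend_blue only 2 to 3 are there at a start; the rules pass over those that are not, and their reading is None.
Of pin1, pin2, pin3 only 2 to 3 are there at a start; the rules pass over those that are not, and their reading is None.
At some moment in a run one of punch, tray may be knocked a few centimetres aside while the robot is not near it.
It also fails if it takes over 210 s, if anything falls off the work surface, if the arm or the gripper's body presses on something with over 40 N, if the wrist force passes 120 N, or if a joint passes its speed limit or range.

### The arm

A 7-joint arm with a two-finger parallel gripper is mounted at the origin on the work surface. World frame = base frame: x ahead of the robot, y to its left, z up, the work surface at z = 0. Lengths are in m, angles in rad, forces in N, time in s.
With the tool pointing down it reaches from about 0.375 to 0.925 m from the base axis. Payload 3.1 kg.
Tool frame: the origin (TCP) lies midway between the tips of the shut fingers; the grasp point (between the pads) lies 19 mm behind it; x points along the fingers, z is the direction in which the jaws open and shut, and the axes are right-handed (so a half turn about x gives the same grasp; the last joint's range is limited). The gripper opens to 85 mm and grips with 20 to 120 N. Pads are 22 mm wide; open, the fingers measure 114 mm over their backs; the gripper's body (76 mm by 85 mm) begins 54 mm behind the grasp point. The pads swing forward as they close: fully open they stand 13 mm farther back than shut.
Start: joints at [-1.379, 0.383, 0.044, 1.598, -0.018, 1.161, -0.05], TCP at [0.186, 0.623, 0.231] pointing down, gripper open.
Joint ranges: [-2.61, 2.61], [-0.41, 2.15], [-1.48, 1.57], [0, 2.5], [-1.57, 4.71], [0.05, 1.97], [-2.85, 2.85]. Speed limits (rad/s): [2.79, 2.79, 3.14, 3.14, 3.14, 3.14, 3.14].

### API

Orientations are given as a rotation vector (axis times angle).
In Python, from rig import read_state, grab_frame, camera_model, hand_in, boxes_of, spot_point gives the robot as it stands.
- The arm moves only by the tool drive_tool, never from a script. Its argument "rows" is a list of rows, each a list of 7 numbers: the shift along the world's x, y, z in cm, then the turn, a rotation vector about the world's x, y, z in rad, then the opening, from 0 (shut) to 1 (fully open). A call has 1 to 8 rows; each row shifts and turns the commanded pose from where the row before left it; what a row does not reach is not made up. A row lasts 1/10 s, in which the tool goes at most 50 mm and 8.59 degrees, less where a joint would pass 70% of its speed; a pose out of reach is approached as far as the arm can. A call is refused whole if a number of a shift passes 5 or a number of a turn 0.15, either way. A call with a gripper value outside its range is refused whole. The fingers move at their own pace and stop on an object; "force" is the grip in N (left out, the last holds). Time passes only in rows, so rows that do not move let the fingers close. It gives the time, the measured TCP pose, the force and the opening at its end, in the units of the state.
- read_state(): the state, without advancing time (a new reading comes with each control period).
- grab_frame(name): name is "scene" or "side" or "wrist"; returns (picture, depth): 400x640x3 uint8, red, green, blue; 400x640 float32, m along the optical axis (not along the pixel's ray), 0 where there is no reading.
- camera_model(name): a dict with "camera_matrix" (3x3 intrinsics, pixels), "D" ([k1, k2, p1, p2, k3] as OpenCV has them; the pictures are not rectified), "world_from_camera" (4x4, takes a point from camera to world coordinates). Camera axes: x right, y down, z forward; pixel columns grow to the right and rows downward; lengths in m; the calibration is good to about 2 mm. A picture is of the moment at which its call begins: read the wrist's pose just before it. camera_model takes no time and is no camera call; for the wrist camera it gives the pose at the moment of the call.
- hand_in(): hands the job in, once; it reports no verdict.
Trained networks look in the newest picture that a camera, given by its name, has taken for a name from the list of things; names that differ only in an ending like _2 or _b are one class to them, and where a whole thing is asked for, a point or a joint stands for the part that bears it (a point fixed in the world has none). Each returns a list of dicts, best first, with "confidence" (0 to 1); they miss things now and then, are a little off and sometimes report something else, mostly with a low value. They report only what shows in the picture. A call takes as long as a camera call. They do not tell look-alikes from the thing itself.
- boxes_of(camera, thing): "uv" ([column, row] in pixels, amid what is visible of it).
- spot_point(camera, thing): "uv" ([column, row] in pixels: a listed point, or the origin of a listed thing).
The state is a dict: "t": time; "joints": joint angles; "qd": joint speeds; "joint_torque": joint torques, N m; "tcp_pos": TCP position; "tcp_rot": TCP orientation; "ft_force": force on the tool from outside, world axes, zero at the start; "torque": the same for the moment, N m; "grip_width": finger opening in m.
Only numpy, scipy, OpenCV 4.12 (cv2) and the standard library are available. Lean on these libraries where they do the work, as an engineer would, in place of code of your own. Each camera call takes 0.05 s, during which the arm holds its last target.

## Working session

There is one attempt and no reset: what is moved stays moved. The work goes in short steps, Python scripts to look and compute and a tool call to move; the robot and the scene stay as the last step left them, time stands still between calls to the robot, and variables do not carry over. Pictures are saved under pics/ and viewed, and the job is handed in when it is done.

Besides the shell and the picture viewer there is one more tool, called after "Call:" as name(argument=value, ...), one argument or row to a line, values as JSON. drive_tool: Moves the arm, as the interface text tells. Its arguments: {"type":"object","properties":{"rows":{"type":"array"},"force":{"type":"number"}},"required":["rows"]}

```bash
mkdir -p pics; ls
cat > h.py <<'E'
import numpy as np, cv2
from rig import *
from scipy.spatial.transform import Rotation as R
def save(n,f,up=1):
    im,d=grab_frame(n); cv2.imwrite(f'pics/{f}.png',cv2.cvtColor(im,cv2.COLOR_RGB2BGR)); return im,d
def ray(cam,uv,m=None):
    m=m or camera_model(cam); K=np.array(m['camera_matrix']);D=np.array(m['D'],float)
    p=cv2.undistortPoints(np.array([[uv]],float),K,D)[0,0]
    T=np.array(m['world_from_camera']); return T[:3,3],T[:3,:3]@np.array([p[0],p[1],1])
def atz(cam,uv,z,m=None):
    o,d=ray(cam,uv,m); return o+d*(z-o[2])/d[2]
def atd(cam,uv,depth,m=None):
    o,d=ray(cam,uv,m); u,v=map(int,np.round(uv)); 
    w=depth[max(v-1,0):v+2,max(u-1,0):u+2]; w=w[w>0]
    return o+d*(np.median(w) if len(w) else np.nan)
def proj(cam,P,m=None):
    m=m or camera_model(cam); T=np.linalg.inv(np.array(m['world_from_camera']))
    P=np.atleast_2d(P).astype(float)
    return cv2.projectPoints(P,cv2.Rodrigues(T[:3,:3])[0],T[:3,3],np.array(m['camera_matrix']),np.array(m['D'],float))[0][:,0]
def cloud(cam,depth,m=None,box=None):
    m=m or camera_model(cam);K=np.array(m['camera_matrix']);D=np.array(m['D'],float)
    v,u=np.nonzero(depth>0); p=cv2.undistortPoints(np.stack([u,v],1).astype(float)[:,None],K,D)[:,0]
    T=np.array(m['world_from_camera']); z=depth[v,u]
    P=np.stack([p[:,0]*z,p[:,1]*z,z],1)@T[:3,:3].T+T[:3,3]
    return P,u,v
E
cat > s.py <<'E'
from h import *
s=read_state(); print({k:np.round(v,3).tolist() for k,v in s.items()})
for c in ['scene','side','wrist']:
    save(c,c+'0'); m=camera_model(c); print(c,np.round(m['camera_matrix'],1).tolist(),np.round(m['D'],3),np.round(m['world_from_camera'],3).tolist())
E
python3 s.py
```

```text
pics
{'t': 0.0, 'joints': [-1.379, 0.384, 0.044, 1.6, -0.018, 1.161, -0.05], 'qd': [-0.0, 0.0, 0.0, 0.001, -0.001, -0.001, -0.001], 'joint_torque': [-0.0, -43.346, 1.024, -24.951, 0.011, 0.011, 0.0], 'tcp_pos': [0.185, 0.622, 0.23], 'tcp_rot': [-0.995, 1.335, 0.992], 'ft_force': [-0.382, -0.056, 0.208], 'torque': [-0.029, 0.026, 0.007], 'grip_width': 0.085}
scene [[412.3, 0.0, 320.2], [0.0, 412.3, 198.2], [0.0, 0.0, 1.0]] [-0.083  0.     0.     0.     0.   ] [[-0.746, 0.568, -0.347, 1.056], [0.665, 0.632, -0.397, 0.507], [-0.007, -0.527, -0.85, 1.299], [0.0, 0.0, 0.0, 1.0]]
side [[481.3, 0.0, 320.3], [0.0, 481.3, 199.6], [0.0, 0.0, 1.0]] [-0.123  0.     0.     0.     0.   ] [[-0.898, -0.312, 0.311, 0.201], [-0.441, 0.651, -0.618, 0.723], [-0.01, -0.692, -0.722, 1.054], [0.0, 0.0, 0.0, 1.0]]
wrist [[319.3, 0.0, 315.8], [0.0, 319.3, 199.4], [0.0, 0.0, 1.0]] [-0.058  0.     0.     0.     0.   ] [[0.286, 0.923, 0.257, 0.12], [0.958, -0.275, -0.078, 0.642], [-0.001, 0.269, -0.963, 0.373], [0.0, 0.0, 0.0, 1.0]]
```

View pics/scene0.png

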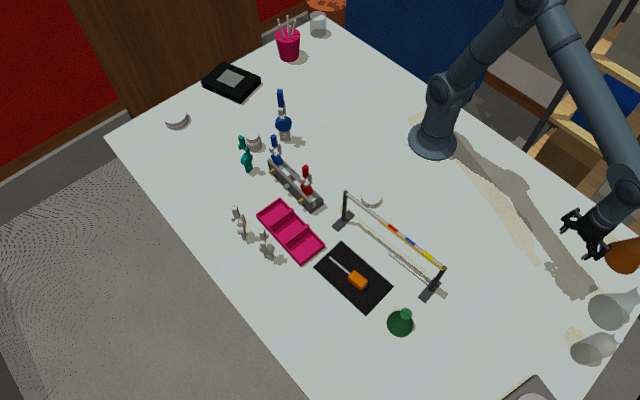

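View pics/side0.png

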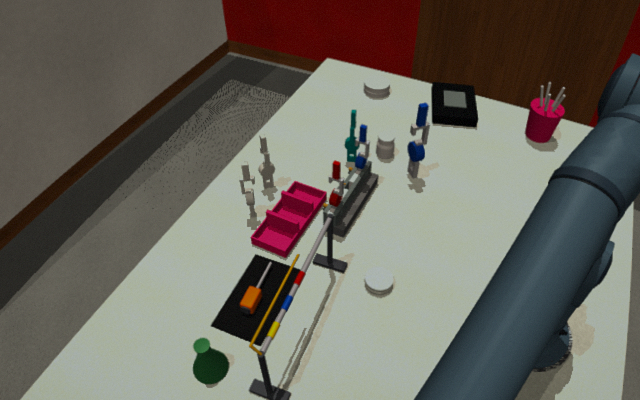

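View pics/wrist0.png

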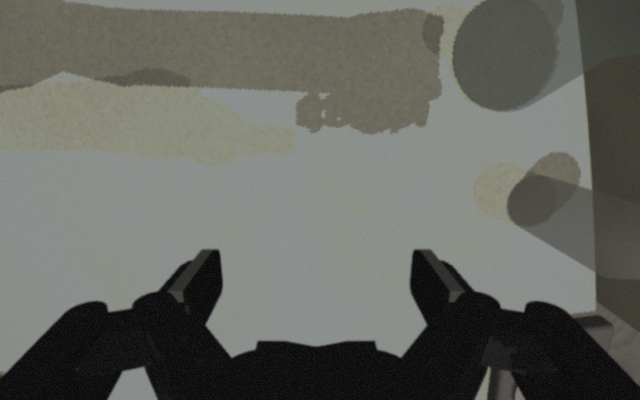

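The scene picture shows the dock near (295,183) with a blue and a red pendulum, the tray at (290,232), the punch on its mat at (352,278), the rail from (345,195) to (443,268). The wrist view shows only bare bench. Next I ask the networks for positions.

```bash
cat > s1.py <<'E'
from h import *
names=['dock','hole','tray','punch','mat','rail','guard','pend_red','hook_red','mark_red','pend_yellow','mark_yellow','pend_blue','hook_blue','mark_blue','pin1','flask','jar','dishes']
zs=dict(dock=0,hole=.06,tray=0,punch=.021,mat=0,rail=0,guard=.216,pend_red=.035,hook_red=.175,mark_red=.19,mark_yellow=.19,pend_blue=.035,hook_blue=.175,mark_blue=.19,pin1=.059,flask=0,jar=0,dishes=0,pend_yellow=.035)
for c in ['scene','side']:
    im,d=save(c,c+'1'); np.save(f'pics/{c}1.npy',d)
    for n in names:
        L=spot_point(c,n)
        for r in L[:4]:
            print(c,n,np.round(r['confidence'],2),np.round(r['uv'],1),'z-plane',np.round(atz(c,r['uv'],zs[n]),3),'depth',np.round(atd(c,r['uv'],d),3))
E
python3 s1.py
python3 - <<'E'
import cv2
a=cv2.imread('pics/scene1.png'); cv2.imwrite('pics/sc_z.png',cv2.resize(a[80:320,220:460],None,fx=2.5,fy=2.5,interpolation=cv2.INTER_CUBIC))
a=cv2.imread('pics/side1.png'); cv2.imwrite('pics/si_z.png',cv2.resize(a[80:280,220:460],None,fx=3,fy=3,interpolation=cv2.INTER_CUBIC))
E
```

```text
scene dock 0.89 [291.6 189.1] z-plane [ 0.579 -0.202  0.   ] depth [ 0.596 -0.177  0.047]
scene hole 0.74 [289.1 184.5] z-plane [ 0.595 -0.191  0.06 ] depth [ 0.594 -0.193  0.056]
scene tray 0.84 [287.7 231.9] z-plane [ 0.705 -0.073  0.   ] depth [ 0.705 -0.072  0.001]
scene punch 0.65 [360.6 278.2] z-plane [0.641 0.227 0.021] depth [0.646 0.231 0.038]
scene punch 0.45 [303.9 199.5] z-plane [ 0.582 -0.126  0.021] depth [ 0.597 -0.107  0.06 ]
scene mat 0.85 [353.8 274.4] z-plane [0.642 0.198 0.   ] depth [0.653 0.207 0.037]
scene guard 0.56 [376.3 224.2] z-plane [0.55  0.18  0.216] depth [ 0.448  0.114 -0.003]
scene pend_red 0.78 [267.4 254.5] z-plane [ 0.818 -0.037  0.035] depth [ 0.822 -0.028  0.054]
scene pend_red 0.72 [245.6 235.1] z-plane [ 0.83  -0.144  0.035] depth [ 0.824 -0.162  0.   ]
scene pend_red 0.58 [306.9 200. ] z-plane [ 0.581 -0.11   0.035] depth [ 0.595 -0.092  0.073]
scene hook_red 0.82 [262.9 237.6] z-plane [ 0.821 -0.03   0.175] depth [ 0.819 -0.033  0.167]
scene hook_red 0.79 [305.5 180.4] z-plane [ 0.587 -0.103  0.175] depth [ 0.514 -0.197  0.   ]
scene hook_re
[... 3869 characters left out ...]
k_blue 0.64 [350.9 126.3] z-plane [ 0.631 -0.338  0.175] depth [ 0.644 -0.371  0.148]
side hook_blue 0.56 [361.8 141.2] z-plane [ 0.575 -0.288  0.175] depth [ 0.57  -0.275  0.186]
side mark_blue 0.63 [290.  305.5] z-plane [0.496 0.284 0.19 ] depth [0.56  0.189 0.004]
side flask 0.59 [211.9 369.4] z-plane [0.642 0.418 0.   ] depth [0.624 0.43  0.043]
side jar 0.81 [384.5 155. ] z-plane [ 0.553 -0.455  0.   ] depth [ 0.546 -0.433  0.02 ]
side jar 0.31 [289.3 224.2] z-plane [ 0.693 -0.051  0.   ] depth [ 0.672 -0.017  0.045]
side jar 0.18 [334.6 178.8] z-plane [ 0.655 -0.279  0.   ] depth [ 0.576 -0.106  0.182]
side dishes 0.78 [379.2 284.9] z-plane [0.382 0.032 0.   ] depth [0.377 0.05  0.027]
```

View pics/sc_z.png

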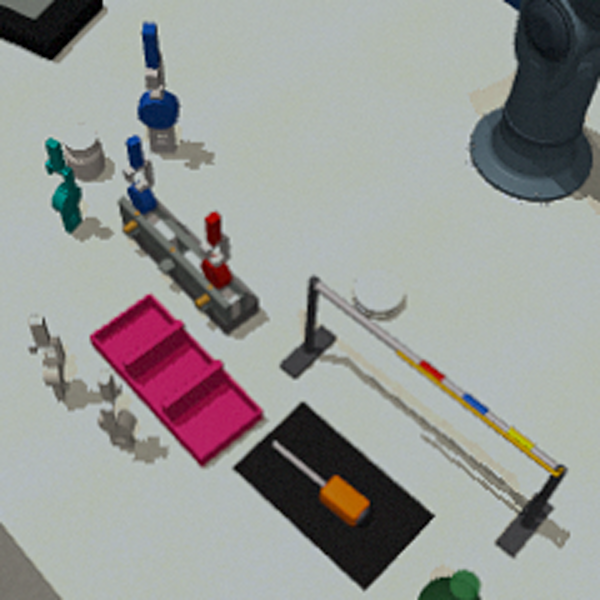

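View pics/si_z.png

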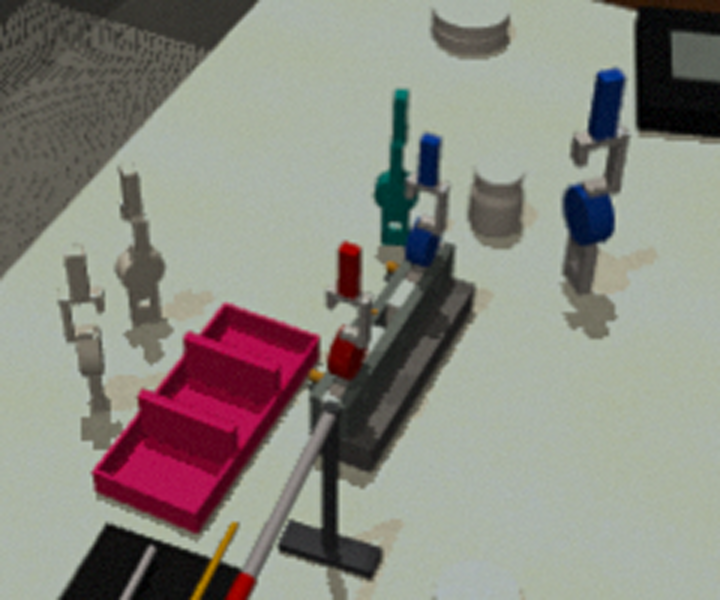

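The zoomed scene view shows the small blue pendulum at (140,175) and the red at (215,245) in the dock, brass pin ends at about (130,228) and (203,300), and the bands red-blue-yellow away from the open end. No yellow pendulum shows. Now poses from the depth clouds.

```bash
cat > s2.py <<'E'
from h import *
s=read_state(); Rt=R.from_rotvec(s['tcp_rot']).as_matrix(); print('tool axes cols',np.round(Rt,2).tolist())
T=np.array(camera_model('wrist')['world_from_camera']); print('cam in tool',np.round(Rt.T@(T[:3,3]-s['tcp_pos']),3), np.round(Rt.T@T[:3,:3],2).tolist())
for c in ['scene','side']:
    im=cv2.cvtColor(cv2.imread(f'pics/{c}1.png'),cv2.COLOR_BGR2HSV); d=np.load(f'pics/{c}1.npy')
    P,u,v=cloud(c,d); h=im[v,u].astype(int)
    def rep(n,mask):
        Q=P[mask]
        if len(Q)<5: print(c,n,len(Q)); return
        r=cv2.minAreaRect(Q[:,:2].astype(np.float32)*1000)
        print(c,n,len(Q),'med',np.round(np.median(Q,0),3),'rect c',np.round(r[0],0),'size',np.round(r[1],0),'ang',round(r[2],1),'z',np.round(np.percentile(Q[:,2],[2,98]),3))
    near=lambda x0,x1,y0,y1,z0,z1:(P[:,0]>x0)&(P[:,0]<x1)&(P[:,1]>y0)&(P[:,1]<y1)&(P[:,2]>z0)&(P[:,2]<z1)
    pink=(h[:,0]>155)&(h[:,0]<176)&(h[:,1]>150)
    rep('tray low',pink&near(.5,.9,-.3,.2,.02,.036)); rep('tray div',pink&near(.5,.9,-.3,.2,.04,.07))
    rep('dock top',near(.5,.63,-.35,-.05,.07,.084)&(h[:,1]<60)); 
    org=(h[:,0]>5)&(h[:,0]<20)&(h[:,1]>150)
    rep('handle',org&near(.55,.75,.1,.35,.01,.06))
    rep('mat',(h[:,2]<50)&near(.5,.8,.05,.35,-.01,.012))
    rep('shaft',(h[:,2]>90)&near(.55,.75,.05,.22,.012,.04)&(h[:,1]<80))
    rep('rail',near(.45,.56,.05,.42,.185,.2))
    rep('redtab',((h[:,0]<8)|(h[:,0]>172))&(h[:,1]>120)&near(.5,.65,-.35,-.05,.19,.25))
    rep('bluetab',(h[:,0]>100)&(h[:,0]<130)&(h[:,1]>120)&near(.5,.65,-.35,-.05,.19,.25))
    rep('bigblue',(h[:,0]>100)&(h[:,0]<130)&(h[:,1]>120)&near(.35,.5,-.5,-.3,.1,.4))
E
python3 s2.py
```

```text
tool axes cols [[-0.0, -0.96, 0.29], [0.0, 0.29, 0.96], [-1.0, 0.0, 0.0]]
cam in tool [-0.143  0.068 -0.   ] [[-0.0, -0.27, 0.96], [-0.0, -0.96, -0.27], [1.0, -0.0, 0.0]]
scene tray low 395 med [ 0.714 -0.053  0.026] rect c [700. -64.] size [253. 111.] ang 89.1 z [0.02  0.035]
scene tray div 285 med [ 0.701 -0.029  0.055] rect c [701. -66.] size [101.  98.] ang 88.9 z [0.041 0.062]
scene dock top 435 med [ 0.583 -0.192  0.076] rect c [ 577. -198.] size [254.  40.] ang 89.1 z [0.071 0.081]
scene handle 212 med [0.657 0.225 0.035] rect c [653. 224.] size [34. 62.] ang 2.8 z [0.014 0.041]
scene mat 2378 med [0.652 0.205 0.002] rect c [649. 200.] size [138. 236.] ang 3.3 z [-0.004  0.008]
scene shaft 56 med [0.661 0.143 0.021] rect c [660. 125.] size [129.  19.] ang 87.0 z [0.014 0.028]
scene rail 376 med [0.513 0.223 0.193] rect c [512. 229.] size [ 15. 360.] ang 5.2 z [0.187 0.199]
scene redtab 55 med [ 0.582 -0.108  0.222] rect c [ 579. -111.] size [14. 17.] ang 85.1 z [0.191 0.236]
scene bluetab 57 med [ 0.578 -0.278  0.22 ] rect c [ 577. -281.] size [17. 16.] ang 6.5 z [0.191 0.236]
[... 428 characters left out ...]
ide handle 354 med [0.645 0.228 0.038] rect c [650. 222.] size [35. 69.] ang 6.4 z [0.014 0.043]
side mat 3348 med [0.644 0.216 0.005] rect c [647. 202.] size [139. 239.] ang 3.3 z [0.    0.009]
side shaft 68 med [0.659 0.149 0.025] rect c [660. 146.] size [ 9. 84.] ang 6.4 z [0.02  0.029]
side rail 898 med [0.505 0.268 0.196] rect c [509. 231.] size [ 16. 364.] ang 4.8 z [0.19  0.199]
side redtab 111 med [ 0.573 -0.107  0.217] rect c [ 574. -109.] size [17. 17.] ang 7.2 z [0.191 0.238]
side bluetab 91 med [ 0.57  -0.276  0.216] rect c [ 571. -278.] size [13. 22.] ang 71.9 z [0.192 0.237]
side bigblue 351 med [ 0.438 -0.396  0.207] rect c [ 439. -401.] size [31. 56.] ang 45.2 z [0.103 0.27 ]
```

Call:
drive_tool(
  rows=[
    [2.2,-3.4,1.2,0,0,0.035,1],
    [2.2,-3.4,1.2,0,0,0.035,1],
    [2.2,-3.4,1.2,0,0,0.035,1],
    [2.2,-3.4,1.2,0,0,0.035,1],
    [2.2,-3.4,1.2,0,0,0.035,1],
    [2.2,-3.4,1.2,0,0,0.035,1],
    [2.2,-3.4,1.2,0,0,0.035,1],
    [2.2,-3.4,1.2,0,0,0.035,1],
  ],
  force=60,
)

```text
t: 2.95
tcp_pos: [0.3625, 0.3493, 0.328]
tcp_rot: [-1.203, 1.212, 1.203]
ft_force: [0.5, 0.3, -0.7]
grip_width: 0.0851
```

Call:
drive_tool(
  rows=[
    [2.2,-3.4,0,0,0,0,1],
    [2.2,-3.4,0,0,0,0,1],
    [2.2,-3.4,0,0,0,0,1],
    [2.2,-3.4,0,0,0,0,1],
    [2.2,-3.4,0,0,0,0,1],
    [2.2,-3.4,0,0,0,0,1],
    [2.2,-3.4,0,0,0,0,1],
    [2.2,-3.4,0,0,0,0,1],
  ],
)

```text
t: 3.75
tcp_pos: [0.5384, 0.0775, 0.3276]
tcp_rot: [-1.202, 1.213, 1.202]
ft_force: [1.2, 0.3, -0.5]
grip_width: 0.0859
```

Call:
drive_tool(
  rows=[
    [1.6,-3,0,0,0,0,1],
    [1.6,-3,0,0,0,0,1],
    [1.6,-3,0,0,0,0,1],
    [1.6,-3,0,0,0,0,1],
    [1.6,-3,0,0,0,0,1],
    [0,0,0,0,0,0,1],
    [0,0,0,0,0,0,0.6],
  ],
)

```text
t: 4.45
tcp_pos: [0.6177, -0.0722, 0.3271]
tcp_rot: [-1.2, 1.215, 1.2]
ft_force: [-0.2, 0.6, 0.4]
grip_width: 0.0729
```

```bash
cat > s3.py <<'E'
from h import *
import sys
tag=sys.argv[1]
s=read_state(); m=camera_model('wrist'); im,d=save('wrist',tag); np.save(f'pics/{tag}.npy',d); np.save(f'pics/{tag}_T.npy',m['world_from_camera'])
print(s['t'],np.round(s['tcp_pos'],4),np.round(R.from_rotvec(s['tcp_rot']).as_matrix(),3).tolist())
print('joints',np.round(s['joints'],2))
h=cv2.cvtColor(im,cv2.COLOR_RGB2HSV); P,u,v=cloud('wrist',d,m); hh=h[v,u].astype(int); h=hh
def rep(n,mask):
    Q=P[mask]
    if len(Q)<5: print(n,len(Q)); return
    r=cv2.minAreaRect(Q[:,:2].astype(np.float32)*1000)
    print(n,len(Q),'med',np.round(np.median(Q,0),3),'rect c',np.round(r[0],0),'size',np.round(r[1],0),'ang',round(r[2],1),'z',np.round(np.percentile(Q[:,2],[2,98]),3))
near=lambda x0,x1,y0,y1,z0,z1:(P[:,0]>x0)&(P[:,0]<x1)&(P[:,1]>y0)&(P[:,1]<y1)&(P[:,2]>z0)&(P[:,2]<z1)
pink=(h[:,0]>155)&(h[:,0]<176)&(h[:,1]>150)
rep('tray rim',pink&near(.5,.9,-.45,.2,.025,.036)); rep('tray div+',pink&near(.5,.9,-.45,.2,.05,.07))
rep('dock top',near(.5,.63,-.35,-.05,.074,.084)&(h[:,1]<60)); 
org=(h[:,0]>5)&(h[:,0]<20)&(h[:,1]>150)
rep('handle',org&near(.5,.8,.05,.4,.03,.06))
rep('mat',(h[:,2]<50)&near(.5,.8,.05,.35,-.01,.012))
rep('rail',near(.45,.58,.03,.43,.185,.2))
rep('redtab',((h[:,0]<8)|(h[:,0]>172))&(h[:,1]>120)&near(.5,.65,-.35,-.05,.225,.25))
rep('bluetab',(h[:,0]>100)&(h[:,0]<130)&(h[:,1]>120)&near(.5,.65,-.35,-.05,.225,.25))
brass=(h[:,0]>10)&(h[:,0]<32)&(h[:,1]>90)
for i,y in enumerate([-.28,-.195,-.11]): rep(f'pin{i}',brass&near(.55,.72,y-.03,y+.03,.0,.075))
E
python3 s3.py w1
```

```text
4.45 [ 0.6177 -0.0722  0.3271] [[-0.0, -1.0, 0.012], [-0.0, 0.012, 1.0], [-1.0, 0.0, -0.0]]
joints [-0.45  0.3   0.63  1.58 -0.18  1.33  1.76]
tray rim 1363 med [ 0.669 -0.071  0.03 ] rect c [698. -65.] size [247. 109.] ang 89.0 z [0.025 0.033]
tray div+ 1279 med [ 0.694 -0.03   0.06 ] rect c [698. -66.] size [ 97. 100.] ang 89.1 z [0.052 0.062]
dock top 3876 med [ 0.573 -0.201  0.079] rect c [ 575. -197.] size [249.  39.] ang 88.7 z [0.078 0.081]
handle 963 med [0.651 0.222 0.038] rect c [652. 224.] size [35. 60.] ang 5.1 z [0.032 0.04 ]
mat 11054 med [0.636 0.188 0.005] rect c [648. 201.] size [135. 236.] ang 3.5 z [0.003 0.006]
rail 2968 med [0.521 0.117 0.196] rect c [521. 122.] size [ 15. 185.] ang 5.4 z [0.191 0.198]
redtab 454 med [ 0.576 -0.111  0.235] rect c [ 577. -112.] size [13. 17.] ang 89.0 z [0.228 0.237]
bluetab 528 med [ 0.572 -0.277  0.235] rect c [ 573. -281.] size [17. 14.] ang 0.5 z [0.226 0.236]
pin0 111 med [ 0.602 -0.28   0.064] rect c [ 603. -281.] size [10. 15.] ang 89.5 z [0.06  0.066]
pin1 0
pin2 109 med [ 0.606 -0.112  0.064] rect c [ 606. -112.] size [16. 10.] ang 2.3 z [0.055 0.066]
```

View pics/w1.png

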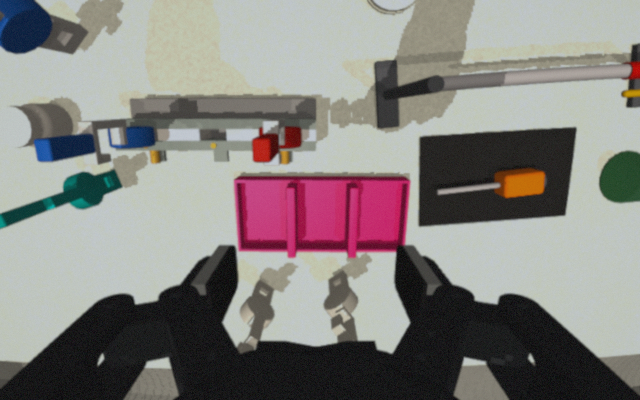

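The wrist view shows the dock at row ~130 with pin ends only behind the outer sockets, at (155,155) and (285,157), the tray at (322,213) and the punch at (520,185) on its mat. Two pins and two pendulums, then. Now to the tray's +y divider.

Call:
drive_tool(
  rows=[
    [2.0,1.2,-3.5,0,0,0,0.6],
    [2.0,1.2,-3.5,0,0,0,0.6],
    [2.0,1.3,-3.5,0,0,0,0.6],
    [2.1,1.3,-3.5,0,0,0,0.6],
    [0,0,-4,0,0,0,0.6],
    [0,0,-4,0,0,0,0.6],
    [0,0,-2,0,0,0,0.6],
    [0,0,0,0,0,0,0.6],
  ],
)

```text
t: 5.3
tcp_pos: [0.6946, -0.0175, 0.0823]
tcp_rot: [-1.199, 1.218, 1.212]
ft_force: [0.4, 0.4, -0.6]
grip_width: 0.0513
```

```bash
python3 s3.py w2
```

```text
5.3 [ 0.6946 -0.0175  0.0823] [[-0.01, -1.0, 0.006], [0.002, 0.006, 1.0], [-1.0, 0.01, 0.002]]
joints [-0.39  0.67  0.51  1.59 -0.37  0.98  1.8 ]
tray rim 7705 med [ 0.67  -0.101  0.03 ] rect c [699. -66.] size [250. 111.] ang 89.0 z [0.025 0.035]
tray div+ 7246 med [ 0.687 -0.101  0.06 ] rect c [698. -66.] size [ 97. 101.] ang 88.9 z [0.051 0.061]
dock top 6576 med [ 0.59  -0.103  0.079] rect c [ 587. -118.] size [93. 18.] ang 88.8 z [0.075 0.081]
handle 80 med [0.662 0.196 0.031] rect c [658. 195.] size [27.  3.] ang 12.4 z [0.03  0.033]
mat 27499 med [0.639 0.141 0.004] rect c [651. 158.] size [137. 154.] ang 3.7 z [0.003 0.006]
rail 0
redtab 0
bluetab 0
pin0 0
pin1 0
pin2 1099 med [ 0.605 -0.11   0.064] rect c [ 605. -122.] size [33. 20.] ang 88.0 z [0.057 0.066]
```

View pics/w2.png

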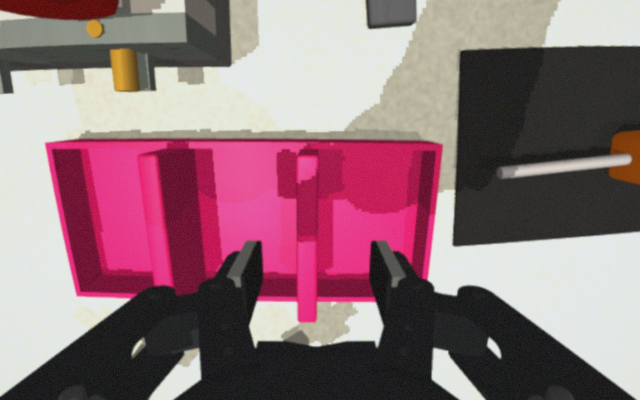

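The tray and its +y divider lie between the fingers at (308,230); it's centred to within a few mm.

Call:
drive_tool(
  rows=[
    [0.3,-0.55,0,0,0,0,0.6],
    [0,0,-2,0,0,0,0.6],
    [0,0,-2,0,0,0,0.6],
    [0,0,-1.7,0,0,0,0.6],
    [0,0,0,0,0,0,0.5],
    [0,0,0,0,0,0,0.5],
  ],
)

```text
t: 5.95
tcp_pos: [0.7013, -0.0265, 0.0297]
tcp_rot: [-1.202, 1.215, 1.203]
ft_force: [0.6, -0.2, 0.3]
grip_width: 0.0429
```

Call:
drive_tool(
  rows=[
    [0,0.3,-0.4,0,0,0,0.4],
    [0,0,0,0,0,0,0.0],
    [0,0,0,0,0,0,0],
    [0,0,0,0,0,0,0],
    [0,0,0,0,0,0,0],
    [0,0,0,0,0,0,0],
    [0,0,0,0,0,0,0],
  ],
  force=80,
)

```text
t: 6.65
tcp_pos: [0.7023, -0.0231, 0.0269]
tcp_rot: [-1.202, 1.212, 1.202]
ft_force: [0.4, 1.9, 2.6]
grip_width: 0.011
```

Call:
drive_tool(
  rows=[
    [0,0,0.8,0,0,0,0],
    [0,0,0,0,0,0,0],
    [0,-2,0,0,0,0,0],
    [0,-3.5,0,0,0,0,0],
    [0,-3.5,0,0,0,0,0],
    [0,-3.0,0,0,0,0,0],
    [0,-1.25,0,0,0,0,0],
    [0,0,0,0,0,0,0],
  ],
)

```text
t: 7.45
tcp_pos: [0.6999, -0.1622, 0.0341]
tcp_rot: [-1.199, 1.22, 1.196]
ft_force: [-1.4, -0.6, -3.7]
grip_width: 0.0109
```

```bash
python3 s3.py w3
```

```text
7.45 [ 0.6999 -0.1622  0.0341] [[-0.001, -1.0, 0.017], [-0.003, 0.017, 1.0], [-1.0, 0.001, -0.003]]
joints [-0.17  0.77  0.49  1.55 -0.41  0.93  2.01]
tray rim 8145 med [ 0.697 -0.241  0.031] rect c [ 696. -204.] size [249. 110.] ang 88.9 z [0.025 0.036]
tray div+ 15474 med [ 0.677 -0.241  0.067] rect c [ 685. -198.] size [110.  80.] ang 88.7 z [0.051 0.069]
dock top 0
handle 0
mat 0
rail 0
redtab 0
bluetab 0
pin0 169 med [ 0.607 -0.277  0.058] rect c [ 604. -277.] size [ 5. 16.] ang 80.8 z [0.056 0.06 ]
pin1 1
pin2 2232 med [ 0.606 -0.115  0.064] rect c [ 605. -101.] size [37. 20.] ang 88.4 z [0.058 0.066]
```

View pics/w3.png

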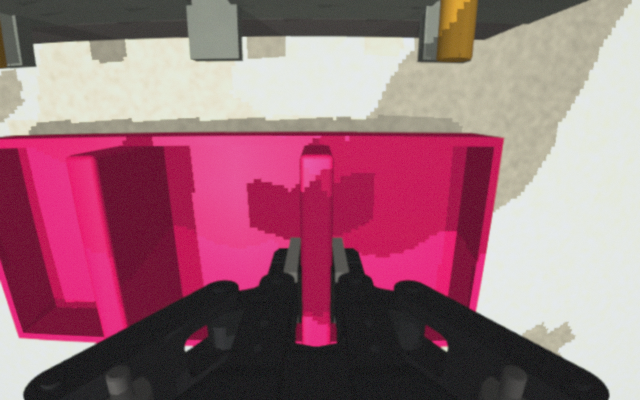

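The tray hangs level, its front edge at row ~140 clear behind the pin ends at rows <65. I shift it +6 mm in y, then in under the sills.

Call:
drive_tool(
  rows=[
    [0,0.6,0,0,0,0,0],
    [-1.0,0,0,0,0,0,0],
    [-1.2,0,0,0,0,0,0],
    [-1.2,0,0,0,0,0,0],
    [-0.9,0,0,0,0,0,0],
    [0,0,0,0,0,0,0],
    [0,0,0,0,0,0,0],
  ],
)

```text
t: 8.2
tcp_pos: [0.659, -0.1489, 0.0345]
tcp_rot: [-1.203, 1.212, 1.203]
ft_force: [0.7, -0.3, -3.3]
grip_width: 0.0107
```

```bash
python3 s3.py w4
```

```text
8.2 [ 0.659  -0.1489  0.0345] [[0.001, -1.0, 0.008], [0.001, 0.008, 1.0], [-1.0, -0.001, 0.001]]
joints [-0.2   0.7   0.49  1.67 -0.4   0.87  2.02]
tray rim 7854 med [ 0.659 -0.228  0.031] rect c [ 655. -193.] size [248. 109.] ang 89.5 z [0.025 0.036]
tray div+ 15499 med [ 0.637 -0.228  0.067] rect c [ 644. -198.] size [152.  79.] ang 89.3 z [0.051 0.069]
dock top 46865 med [ 0.579 -0.174  0.079] rect c [ 577. -161.] size [179.  37.] ang 88.5 z [0.078 0.081]
handle 0
mat 0
rail 0
redtab 0
bluetab 0
pin0 1
pin1 0
pin2 1592 med [ 0.606 -0.114  0.064] rect c [ 606. -112.] size [15. 18.] ang 89.0 z [0.06  0.066]
```

View pics/w4.png

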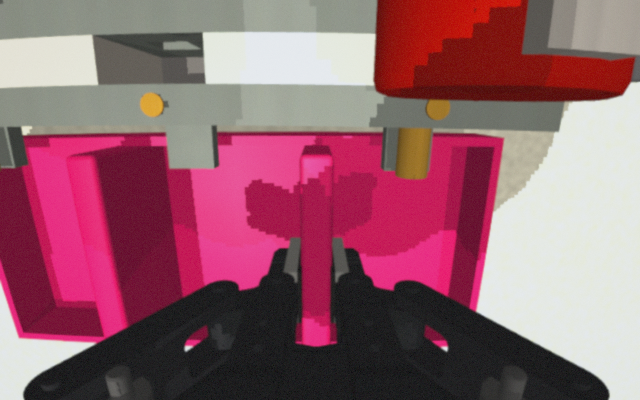

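Call:
drive_tool(
  rows=[
    [-0.3,-0.55,0,0,0,-0.01,0],
    [0,0,0,0,0,0,0],
    [0,0,-0.4,0,0,0,0],
    [0,0,-0.35,0,0,0,0],
    [0,0,0,0,0,0,0],
    [0,0,0,0,0,0,0],
  ],
)

```text
t: 8.85
tcp_pos: [0.6562, -0.1559, 0.0269]
tcp_rot: [-1.195, 1.218, 1.194]
ft_force: [1.0, 0.1, -1.7]
grip_width: 0.0111
```

```bash
python3 s3.py w5 | egrep 'tray|dock|\['
```

```text
8.85 [ 0.6562 -0.1559  0.0269] [[0.001, -1.0, 0.02], [-0.0, 0.02, 1.0], [-1.0, -0.001, -0.0]]
joints [-0.19  0.71  0.49  1.68 -0.41  0.86  2.02]
tray rim 9315 med [ 0.638 -0.234  0.03 ] rect c [ 653. -199.] size [251. 110.] ang 88.6 z [0.025 0.035]
tray div+ 13748 med [ 0.634 -0.234  0.06 ] rect c [ 641. -189.] size [117.  80.] ang 88.2 z [0.051 0.061]
dock top 55608 med [ 0.578 -0.174  0.079] rect c [ 576. -160.] size [179.  38.] ang 88.7 z [0.078 0.081]
pin2 1735 med [ 0.606 -0.115  0.064] rect c [ 606. -114.] size [11. 17.] ang 89.6 z [0.059 0.066]
```

Tray: centre (0.653, -0.199), i.e. 77 mm behind the dock, same yaw to ~0.2°. Release and go to the punch.

Call:
drive_tool(
  rows=[
    [0,0,0,0,0,0,0.4],
    [0,0,0,0,0,0,0.4],
    [0,0,0,0,0,0,0.4],
    [0,0,3,0,0,0,0.5],
    [0,0,4,0,0,0,0.6],
    [0,0,4.5,0,0,0,0.7],
    [0,0,4.5,0,0,0,0.8],
    [0,0,4.5,0,0,0,0.8],
  ],
)

```text
t: 9.7
tcp_pos: [0.6554, -0.1556, 0.2337]
tcp_rot: [-1.195, 1.218, 1.194]
ft_force: [1.0, -0.1, -0.3]
grip_width: 0.0683
```

Call:
drive_tool(
  rows=[
    [0,2,2,0,0,-0.14,0.8],
    [0,4.2,0,0,0,-0.14,0.8],
    [0,4.5,0,0,0,-0.14,0.8],
    [0,4.5,0,0,0,-0.14,0.8],
    [0,4.5,0,0,0,-0.14,0.8],
    [0,4.5,0,0,0,-0.14,0.8],
    [0,4.5,0,0,0,-0.14,0.8],
    [0,4.5,0,0,0,-0.14,0.8],
  ],
)

```text
t: 10.5
tcp_pos: [0.6554, 0.1783, 0.2521]
tcp_rot: [-0.333, 1.544, 0.334]
ft_force: [0.9, -0.9, 0.1]
grip_width: 0.0685
```

Call:
drive_tool(
  rows=[
    [0,2,0,0,0,-0.14,0.8],
    [0,2,0,0,0,-0.14,0.8],
    [0,0.6,0,0,0,-0.05,0.8],
    [0,0,0,0,0,0,0.8],
    [0,0,0,0,0,0,0.8],
  ],
)

```text
t: 11.0
tcp_pos: [0.6557, 0.2218, 0.2518]
tcp_rot: [-0.081, 1.569, 0.08]
ft_force: [0.1, -1.1, 0.1]
grip_width: 0.0682
```

```bash
python3 s3.py w6
```

```text
11.0 [0.6557 0.2218 0.2518] [[0.0, -0.102, 0.995], [-0.001, 0.995, 0.102], [-1.0, -0.001, -0.0]]
joints [-0.94  0.56  0.81  1.49 -0.41  1.27  0.02]
tray rim 0
tray div+ 0
dock top 0
handle 1430 med [0.651 0.228 0.038] rect c [651. 226.] size [33. 59.] ang 6.4 z [0.034 0.04 ]
mat 17569 med [0.643 0.218 0.004] rect c [649. 203.] size [137. 236.] ang 3.5 z [0.003 0.006]
rail 3675 med [0.511 0.25  0.196] rect c [515. 192.] size [ 16. 301.] ang 4.8 z [0.187 0.199]
redtab 0
bluetab 0
pin0 0
pin1 0
pin2 0
```

View pics/w6.png

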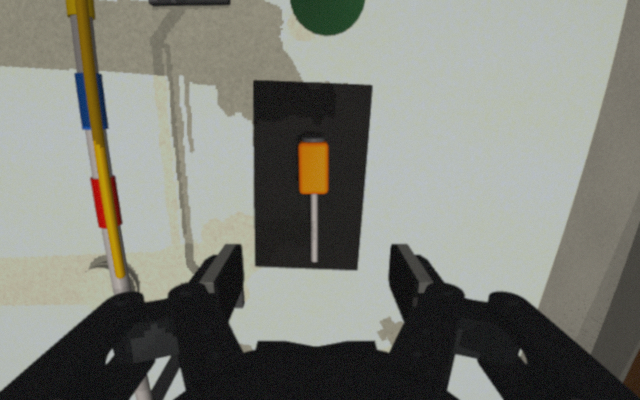

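The punch handle is at (313,166) with its shaft pointing down the picture to (314,262), centred between the fingers; the mat is around it.

Call:
drive_tool(
  rows=[
    [-0.2,0.2,-4,0,0,0,0.8],
    [-0.25,0.2,-4,0,0,0,0.8],
    [0,0,-4,0,0,0,0.7],
    [0,0,-4,0,0,0,0.7],
    [0,0,-4,0,0,0,0.7],
    [0,0,-2.5,0,0,0,0.65],
    [0,0,0,0,0,0,0.65],
    [0,0,0,0,0,0,0.65],
  ],
)

```text
t: 11.85
tcp_pos: [0.6518, 0.225, 0.0273]
tcp_rot: [-0.079, 1.569, 0.078]
ft_force: [0.5, -0.6, 0.7]
grip_width: 0.0555
```

```bash
python3 s3.py w7|egrep '\[|handle'
```

```text
11.85 [0.6518 0.225  0.0273] [[0.0, -0.1, 0.995], [-0.001, 0.995, 0.1], [-1.0, -0.001, 0.0]]
joints [-0.86  0.78  0.67  1.64 -0.58  0.92  0.12]
handle 8383 med [0.651 0.23  0.038] rect c [652. 226.] size [34. 59.] ang 6.6 z [0.034 0.039]
mat 49080 med [0.634 0.27  0.004] rect c [647. 234.] size [138. 174.] ang 3.5 z [0.003 0.006]
```

View pics/w7.png

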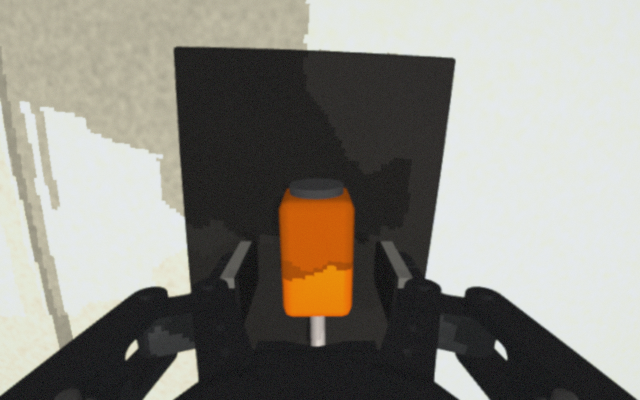

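Handle at (317,255) lies squarely between the fingers. Down 2.1 cm and grip.

Call:
drive_tool(
  rows=[
    [0,0.1,-1.0,0,0,0.012,0.65],
    [0,0,-1.1,0,0,0,0.65],
    [0,0,0,0,0,0,0.6],
    [0,0,0,0,0,0,0.0],
    [0,0,0,0,0,0,0.0],
    [0,0,0,0,0,0,0.0],
    [0,0,0,0,0,0,0.0],
    [0,0,0,0,0,0,0.0],
  ],
  force=100,
)

```text
t: 12.7
tcp_pos: [0.6514, 0.2274, 0.006]
tcp_rot: [-0.089, 1.569, 0.089]
ft_force: [0.6, -0.6, 0.9]
grip_width: 0.0328
```

Call:
drive_tool(
  rows=[
    [0,0,1,0,0,0,0],
    [0,0,3,0,0,0,0],
    [0,0,4,0,0,0,0],
    [0,0,4,0,0,0,0],
    [0,0,4,0,0,0,0],
    [0,0,4,0,0,0,0],
    [0,0,4,0,0,0,0],
    [0,0,4,0,0,0,0],
  ],
)

```text
t: 13.5
tcp_pos: [0.6505, 0.2269, 0.2876]
tcp_rot: [-0.088, 1.57, 0.088]
ft_force: [-0.0, 0.7, -2.2]
grip_width: 0.0324
```

Call:
drive_tool(
  rows=[
    [-2.4,-2.0,0,0,0,0.12,0],
    [-2.4,-3.4,0,0,0,0.12,0],
    [-2.4,-3.4,0,0,0,0.12,0],
    [-2.4,-3.4,0,0,0,0.12,0],
    [-2.4,-3.4,0,0,0,0.12,0],
    [-2.4,-3.4,0,0,0,0.12,0],
    [-2.4,-3.4,0,0,0,0.12,0],
    [-2.4,-3.4,0,0,0,0.12,0],
  ],
)

```text
t: 14.3
tcp_pos: [0.4574, -0.0327, 0.2855]
tcp_rot: [-0.837, 1.404, 0.839]
ft_force: [0.3, 0.1, -0.8]
grip_width: 0.0326
```

Call:
drive_tool(
  rows=[
    [-2.4,-3.4,0,0,0,0.12,0],
    [-2.4,-3,0,0,0,0.12,0],
    [-0.5,-1.7,0,0,0,0.12,0],
    [0,0,0,0,0,0.116,0],
    [0,0,0,0,0,0,0],
    [0,0,0,0,0,0,0],
  ],
)

```text
t: 14.9
tcp_pos: [0.4058, -0.1116, 0.2856]
tcp_rot: [-1.19, 1.22, 1.192]
ft_force: [0.4, 1.2, -2.4]
grip_width: 0.033
```

```bash
cat > s4.py <<'E'
from h import *
import sys
t=sys.argv[1]
s=read_state(); print(s['t'],np.round(s['tcp_pos'],4),np.round(R.from_rotvec(s['tcp_rot']).as_matrix(),3).tolist(),np.round(s['joints'],2))
for c in ['scene','side','wrist']:
    im,d=save(c,f'{t}_{c}'); np.save(f'pics/{t}_{c}.npy',d)
    h=cv2.cvtColor(im,cv2.COLOR_RGB2HSV)
    P,u,v=cloud(c,d); h=h[v,u].astype(int)
    p=s['tcp_pos']
    org=(h[:,0]>5)&(h[:,0]<20)&(h[:,1]>150)&(np.linalg.norm(P-p,axis=1)<.1)
    Q=P[org]
    if len(Q)>10:
        r=cv2.minAreaRect(Q[:,:2].astype(np.float32)*1000); print(c,'handle',len(Q),np.round(r[0]),np.round(r[1]),r[2],np.round(np.percentile(Q[:,2],[2,50,98]),3))
    yaw=np.arctan2(*(R.from_rotvec(s['tcp_rot']).as_matrix()[[1,0],1]))+np.pi # punch dir = -tool y
    e=np.array([np.cos(yaw),np.sin(yaw)]); n=np.array([-e[1],e[0]])
    L=(P[:,:2]-p[:2])@e; W=(P[:,:2]-p[:2])@n; Z=P[:,2]-p[2]
    k=(L>.036)&(L<.14)&(abs(W)<.02)&(Z>-.01)&(Z<.04); k&=np.linalg.norm(P-p,axis=1)<.2
    if k.sum()>10:
        print(c,'shaft n',k.sum(),'L',np.round(np.percentile(L[k],[0,1,99,100]),4),'fit W(L)',np.round(np.polyfit(L[k],W[k],1),4),'ztop(L)',np.round(np.polyfit(L[k],Z[k],1),4), 'yaw',round(yaw,4))
E
python3 s4.py a1
```

```text
14.9 [ 0.4058 -0.1116  0.2856] [[-0.0, -1.0, 0.024], [0.001, 0.024, 1.0], [-1.0, 0.0, 0.001]] [-0.91 -0.31  0.93  2.08  0.26  1.26  1.47]
scene handle 142 [ 417. -110.] [47. 48.] 4.601023197174072 [0.293 0.314 0.325]
scene shaft n 71 L [0.036  0.0377 0.1242 0.1259] fit W(L) [0.0032 0.0005] ztop(L) [-0.0046  0.0158] yaw 6.2587
side handle 232 [400. -93.] [61. 55.] 23.87616539001465 [0.291 0.313 0.345]
side shaft n 114 L [0.0364 0.0368 0.12   0.121 ] fit W(L) [-0.0065  0.0028] ztop(L) [-0.0133  0.0196] yaw 6.2587
wrist handle 10359 [ 405. -111.] [34. 55.] 88.87992095947266 [0.312 0.318 0.319]
```

Call:
drive_tool(
  rows=[
    [0,0.25,-4,0,0,0,0],
    [0,0,-4,0,0,0,0],
    [0,0,-4,0,0,0,0],
    [0,0,-4,0,0,0,0],
    [0,0,-4,0,0,0,0],
    [0,0,-3,0,0,0,0],
    [0,0,-1.1,0,0,0,0],
    [0,0,0,0,0,0,0],
  ],
)

```text
t: 15.85
tcp_pos: [0.4035, -0.1064, 0.0523]
tcp_rot: [-1.188, 1.224, 1.205]
ft_force: [0.3, 0.2, -1.9]
grip_width: 0.0328
```

```bash
python3 s4.py a2
python3 - <<'E'
import cv2
a=cv2.imread('pics/a2_scene.png'); cv2.imwrite('pics/a2_sc_z.png',cv2.resize(a[110:230,250:400],None,fx=5,fy=5,interpolation=cv2.INTER_CUBIC))
a=cv2.imread('pics/a2_side.png'); cv2.imwrite('pics/a2_si_z.png',cv2.resize(a[130:270,300:450],None,fx=4,fy=4,interpolation=cv2.INTER_CUBIC))
E
```

```text
15.85 [ 0.4035 -0.1064  0.0523] [[-0.011, -1.0, 0.019], [0.003, 0.019, 1.0], [-1.0, 0.011, 0.003]] [-0.73  0.38  1.01  2.3  -0.5   0.71  2.19]
scene handle 101 [ 417. -106.] [43. 37.] 3.888598918914795 [0.061 0.08  0.122]
scene shaft n 53 L [0.0361 0.0361 0.1242 0.1246] fit W(L) [-0.0063  0.0012] ztop(L) [-0.027   0.0164] yaw 6.2644
side handle 149 [402. -95.] [59. 63.] 25.955894470214844 [0.057 0.083 0.123]
side shaft n 90 L [0.0369 0.0375 0.1217 0.122 ] fit W(L) [-0.0097  0.0022] ztop(L) [-0.0246  0.021 ] yaw 6.2644
wrist handle 10396 [ 429. -110.] [ 38. 104.] 81.66664123535156 [0.082 0.087 0.089]
```

View pics/a2_wrist.png

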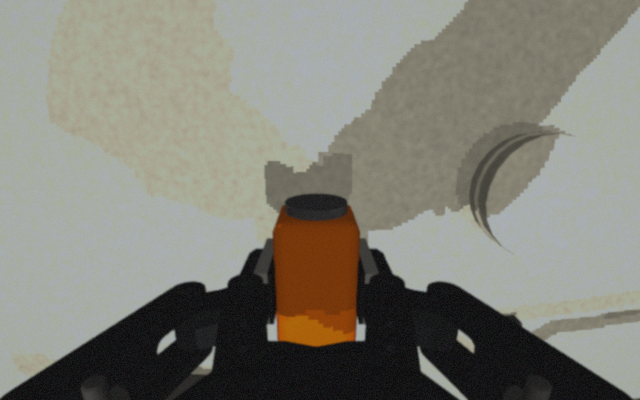

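View pics/a2_si_z.png

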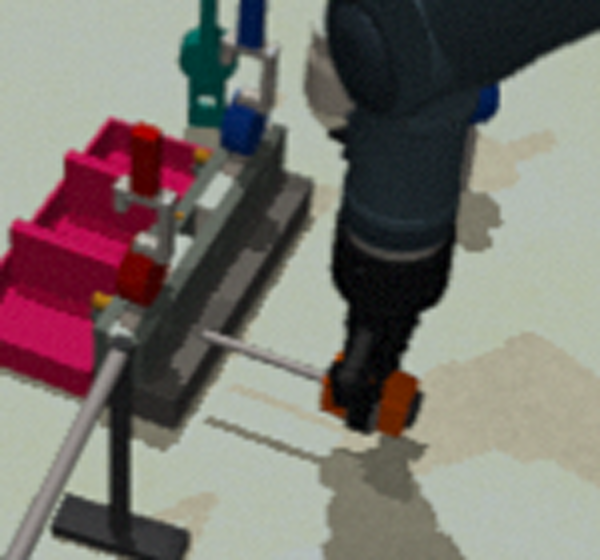

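View pics/a2_sc_z.png

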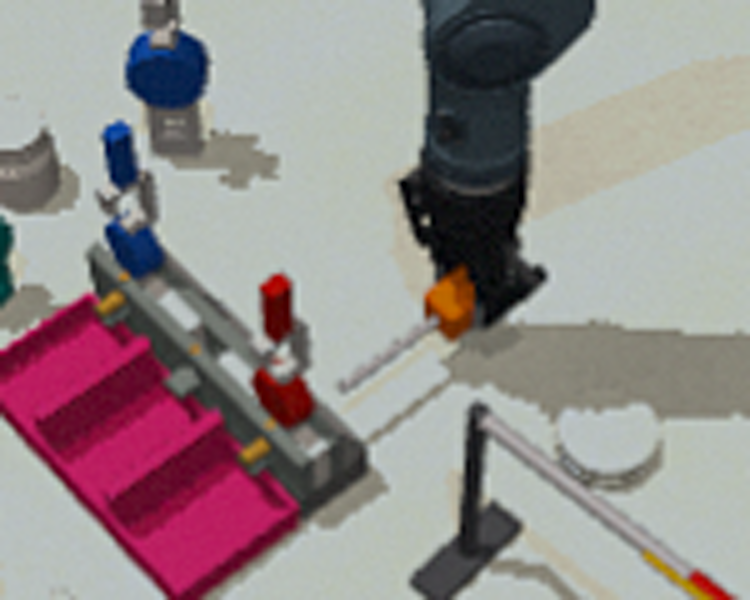

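The pictures show the punch level in front of the red socket, shaft tip at about (205,338) in the side zoom, and the tray still in place. Let it settle, then re-measure.

Call:
drive_tool(
  rows=[
    [0,0,0,0,0,0,0],
    [0,0,0,0,0,0,0],
    [0,0,0,0,0,0,0],
  ],
)

```text
t: 16.3
tcp_pos: [0.4062, -0.1063, 0.0551]
tcp_rot: [-1.19, 1.216, 1.2]
ft_force: [0.4, -0.6, -2.2]
grip_width: 0.0329
```

```bash
python3 s4.py a3
```

```text
16.3 [ 0.4062 -0.1063  0.0551] [[-0.002, -1.0, 0.019], [0.006, 0.019, 1.0], [-1.0, 0.003, 0.006]] [-0.74  0.37  1.01  2.29 -0.5   0.71  2.19]
scene handle 100 [ 423. -108.] [44. 36.] 73.54204559326172 [0.063 0.083 0.089]
scene shaft n 54 L [0.0371 0.0384 0.125  0.1265] fit W(L) [-0.0046  0.0012] ztop(L) [-0.0136  0.0162] yaw 6.2642
side handle 156 [ 405. -100.] [60. 55.] 30.595869064331055 [0.06  0.084 0.124]
side shaft n 89 L [0.037  0.0374 0.1208 0.1217] fit W(L) [0.0064 0.0012] ztop(L) [-0.0001  0.018 ] yaw 6.2642
wrist handle 10359 [ 428. -110.] [ 38. 103.] 81.69972229003906 [0.081 0.087 0.088]
```

```bash
cat > s5.py <<'E'
from h import *
import sys
t=sys.argv[1]; s=read_state(); p=np.array(s['tcp_pos']); Rm=R.from_rotvec(s['tcp_rot']).as_matrix()
e=-Rm[:2,1]; e/=np.linalg.norm(e); n=np.array([-e[1],e[0]])
for c in ['scene','side']:
    im=cv2.imread(f'pics/{t}_{c}.png'); h=cv2.cvtColor(im,cv2.COLOR_BGR2HSV); d=np.load(f'pics/{t}_{c}.npy'); P,u,v=cloud(c,d); h=h[v,u].astype(int)
    L=(P[:,:2]-p[:2])@e; W=(P[:,:2]-p[:2])@n
    b=(h[:,0]>8)&(h[:,0]<32)&(h[:,1]>100)&(P[:,2]>.045)&(P[:,2]<.072)&(L>.17)&(L<.23)
    k=(L>.05)&(L<.12)&(abs(W)<.02)&(P[:,2]>p[2]-.01)&(P[:,2]<p[2]+.04)
    for y0 in (-.112,-.281):
        q=b&(abs(P[:,1]-y0)<.03)
        if q.sum(): print(c,'pin y',y0,'n',q.sum(),'L',np.round(np.percentile(L[q],[0,50,100]),3),'W mid',np.round((W[q].min()+W[q].max())/2,4),np.round(np.ptp(W[q]),4),'world y',np.round(np.median(P[q,1]),4),'z',np.round(np.percentile(P[q,2],[0,50,100]),3))
    print(c,'shaft W mid',np.round((np.percentile(W[k],3)+np.percentile(W[k],97))/2,4),'med',np.round(np.median(W[k]),4),'z',np.round(np.percentile(P[k,2],[3,50,97]),3))
    dt=(P[:,2]>.074)&(P[:,2]<.084)&(h[:,1]<60)&(P[:,0]>.53)&(P[:,0]<.62)&(P[:,1]<-.05)&(P[:,1]>-.34)
    r=cv2.minAreaRect(P[dt,:2].astype(np.float32)*1000); print(c,'dock',np.round(r[0],1),np.round(r[1],1),round(r[2],2))
E
python3 s5.py a3
```

```text
scene pin y -0.112 n 21 L [0.183 0.198 0.21 ] W mid -0.0056 0.0185 world y -0.1124 z [0.049 0.06  0.071]
scene pin y -0.281 n 20 L [0.19  0.203 0.211] W mid -0.1759 0.018 world y -0.284 z [0.048 0.059 0.065]
scene shaft W mid -0.0003 med 0.0014 z [0.063 0.069 0.076]
scene dock [ 577.3 -196.1] [251.6  39.3] 89.09
side pin y -0.112 n 18 L [0.196 0.203 0.207] W mid -0.0012 0.0109 world y -0.1094 z [0.055 0.064 0.07 ]
side pin y -0.281 n 13 L [0.195 0.2   0.207] W mid -0.1687 0.0108 world y -0.2795 z [0.062 0.064 0.068]
side shaft W mid 0.0018 med 0.0019 z [0.068 0.073 0.079]
side dock [ 572.7 -197.1] [254.8  39.2] 88.58
```

Call:
drive_tool(
  rows=[
    [0,-0.28,-0.5,0,0,0,0],
    [0,0,-0.55,0,0,0,0],
    [0,0,0,0,0,0,0],
    [0,0,0,0,0,0,0],
    [0,0,0,0,0,0,0],
  ],
)

```text
t: 16.95
tcp_pos: [0.4054, -0.1095, 0.0438]
tcp_rot: [-1.189, 1.218, 1.201]
ft_force: [-0.4, -0.8, -2.2]
grip_width: 0.0326
```

```bash
python3 s4.py a4; python3 s5.py a4|egrep -v dock
```

```text
16.95 [ 0.4054 -0.1095  0.0438] [[-0.005, -1.0, 0.02], [0.005, 0.02, 1.0], [-1.0, 0.005, 0.005]] [-0.7   0.4   0.98  2.3  -0.54  0.69  2.22]
scene handle 99 [ 420. -110.] [40. 39.] 82.31828308105469 [0.052 0.071 0.112]
scene shaft n 58 L [0.0362 0.0382 0.1369 0.137 ] fit W(L) [ 0.0496 -0.0031] ztop(L) [-0.1304  0.0232] yaw 6.2636
side handle 153 [402. -97.] [60. 72.] 24.45342445373535 [0.047 0.073 0.113]
side shaft n 139 L [0.0367 0.0378 0.1398 0.14  ] fit W(L) [-0.0219  0.0032] ztop(L) [-0.2924  0.0378] yaw 6.2636
wrist handle 10367 [ 424. -112.] [38. 96.] 82.0213394165039 [0.07  0.076 0.078]
scene pin y -0.112 n 20 L [0.188 0.201 0.211] W mid -0.0024 0.0158 world y -0.1131 z [0.05  0.06  0.064]
scene pin y -0.281 n 19 L [0.19  0.202 0.21 ] W mid -0.1707 0.0166 world y -0.2821 z [0.048 0.06  0.066]
scene shaft W mid 0.0006 med 0.0006 z [0.053 0.059 0.063]
side pin y -0.112 n 18 L [0.195 0.202 0.208] W mid 0.0034 0.0082 world y -0.1109 z [0.053 0.064 0.07 ]
side pin y -0.281 n 13 L [0.196 0.201 0.206] W mid -0.1669 0.0114 world y -0.2777 z [0.056 0.064 0.068]
side shaft W mid 0.0005 med 0.0017 z [0.058 0.062 0.068]
```

Call:
drive_tool(
  rows=[
    [1.0,-0.02,0,0,0,0,0],
    [1.0,-0.02,0,0,0,0,0],
    [0.8,-0.02,0,0,0,0,0],
    [0.5,-0.01,0,0,0,0,0],
    [0.3,-0.01,0,0,0,0,0],
    [0,0,0,0,0,0,0],
  ],
)

```text
t: 17.7
tcp_pos: [0.4413, -0.1103, 0.0437]
tcp_rot: [-1.189, 1.218, 1.201]
ft_force: [-0.3, 0.0, -2.5]
grip_width: 0.0325
```

```bash
python3 s4.py a5|head -1;  python3 - <<'E'
import cv2
a=cv2.imread('pics/a5_side.png'); cv2.imwrite('pics/a5_si_z.png',cv2.resize(a[150:250,300:420],None,fx=6,fy=6,interpolation=cv2.INTER_CUBIC))
E
```

```text
17.7 [ 0.4413 -0.1103  0.0437] [[-0.005, -1.0, 0.019], [0.005, 0.019, 1.0], [-1.0, 0.005, 0.005]] [-0.65  0.46  0.93  2.22 -0.57  0.73  2.23]
```

View pics/a5_si_z.png

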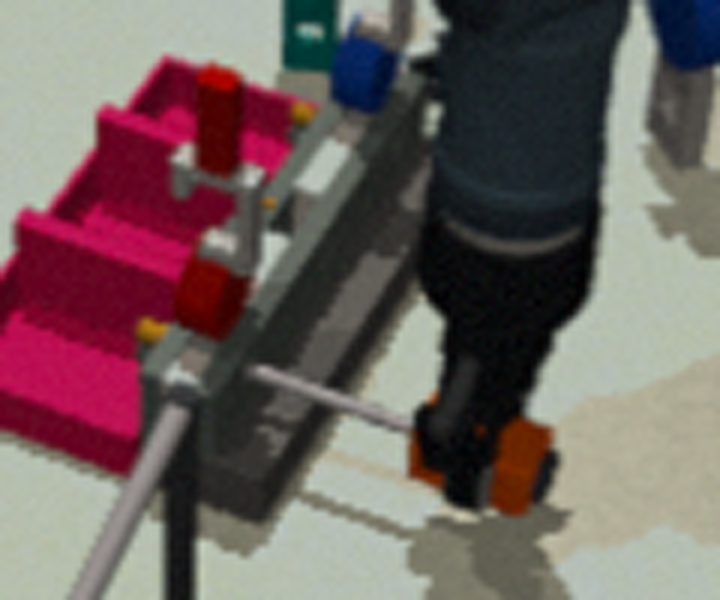

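The shaft tip meets the front wall at (255,370) right at the hole and there's no contact force: it's in. Drive on.

Call:
drive_tool(
  rows=[
    [0.6,-0.01,0,0,0,0,0],
    [0.6,-0.01,0,0,0,0,0],
    [0.6,-0.01,0,0,0,0,0],
    [0.6,-0.01,0,0,0,0,0],
  ],
)

```text
t: 18.25
tcp_pos: [0.4622, -0.1103, 0.0431]
tcp_rot: [-1.184, 1.221, 1.206]
ft_force: [-5.8, 0.2, 1.0]
grip_width: 0.0322
```

Call:
drive_tool(
  rows=[
    [0.6,-0.01,0,0,0,0,0],
    [0.6,-0.01,0,0,0,0,0],
    [0.6,-0.01,0,0,0,0,0],
    [0.5,-0.01,0,0,0,0,0],
  ],
)

```text
t: 18.65
tcp_pos: [0.4899, -0.1109, 0.0442]
tcp_rot: [-1.19, 1.216, 1.2]
ft_force: [0.7, 0.2, -2.7]
grip_width: 0.0328
```

Call:
drive_tool(
  rows=[
    [0.4,-0.01,0,0,0,0,0],
    [0.3,-0.01,0,0,0,0,0],
    [0,0,0,0,0,0,0],
  ],
)

```text
t: 18.95
tcp_pos: [0.4961, -0.1112, 0.044]
tcp_rot: [-1.19, 1.217, 1.2]
ft_force: [0.0, 0.3, -1.7]
grip_width: 0.0329
```

```bash
python3 s4.py a6|head -1;  python3 - <<'E'
import cv2
a=cv2.imread('pics/a6_scene.png'); cv2.imwrite('pics/a6_sc_z.png',cv2.resize(a[140:270,240:370],None,fx=4.5,fy=4.5,interpolation=cv2.INTER_CUBIC))
E
```

```text
18.95 [ 0.4961 -0.1112  0.044 ] [[-0.004, -1.0, 0.019], [0.005, 0.019, 1.0], [-1.0, 0.004, 0.005]] [-0.6   0.55  0.89  2.09 -0.61  0.78  2.22]
```

View pics/a6_sc_z.png

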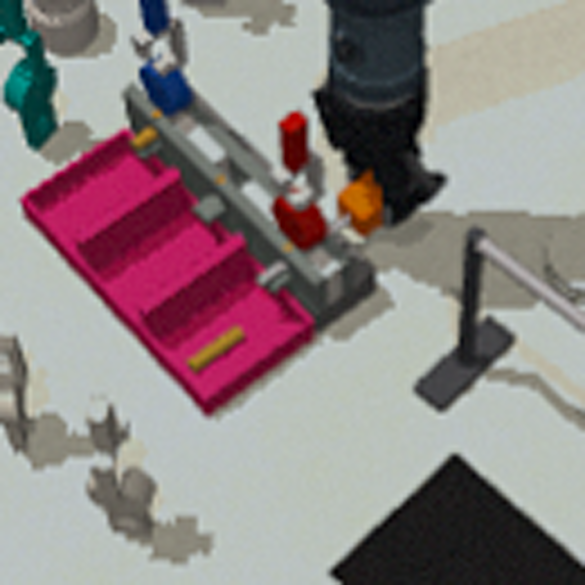

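The pin lies in the tray's near bay, at (215,348) in the zoom. Withdraw and go over to the blue socket.

Call:
drive_tool(
  rows=[
    [-1.2,0.02,0,0,0,0,0],
    [-1.5,0.03,0,0,0,0,0],
    [-1.5,0.03,0,0,0,0,0],
    [-1.5,0.03,0,0,0,0,0],
    [-1.5,0.03,0,0,0,0,0],
    [-1.6,0.03,0,0,0,0,0],
    [0,-0.5,0,0,0,0,0],
  ],
)

```text
t: 19.8
tcp_pos: [0.4028, -0.1134, 0.043]
tcp_rot: [-1.184, 1.219, 1.205]
ft_force: [-0.8, -0.3, -2.6]
grip_width: 0.0331
```

Call:
drive_tool(
  rows=[
    [0,-2,0,0,0,0,0],
    [0,-3,0,0,0,0,0],
    [0,-3,0,0,0,0,0],
    [0,-3,0,0,0,0,0],
    [0,-3,0,0,0,0,0],
    [-0.3,-2.5,0,0,0,0,0],
    [0,0,0,0,0,0,0],
    [0,0,0,0,0,0,0],
  ],
)

```text
t: 20.6
tcp_pos: [0.4042, -0.2804, 0.0439]
tcp_rot: [-1.188, 1.219, 1.199]
ft_force: [-0.4, 0.4, -1.6]
grip_width: 0.0328
```

```bash
python3 s4.py b1; python3 s5.py b1|egrep -v dock
```

```text
20.6 [ 0.4042 -0.2804  0.0439] [[-0.004, -1.0, 0.021], [0.005, 0.021, 1.0], [-1.0, 0.004, 0.005]] [-0.23  0.52  0.9   2.13 -0.6   0.77  2.6 ]
scene handle 91 [ 416. -303.] [97. 40.] 80.17697143554688 [0.037 0.071 0.107]
scene shaft n 59 L [0.0365 0.0366 0.1337 0.1339] fit W(L) [-0.0234  0.0021] ztop(L) [-0.1733  0.0263] yaw 6.2618
side handle 145 [ 400. -261.] [69. 52.] 30.787723541259766 [0.047 0.072 0.108]
side shaft n 125 L [0.0374 0.0392 0.139  0.1392] fit W(L) [-0.019   0.0043] ztop(L) [-0.3031  0.0381] yaw 6.2618
wrist handle 10381 [ 416. -287.] [ 57. 104.] 50.07093811035156 [0.07  0.076 0.077]
scene pin y -0.281 n 19 L [0.189 0.199 0.209] W mid -0.0019 0.0196 world y -0.282 z [0.049 0.061 0.065]
scene shaft W mid -0.0022 med -0.0017 z [0.052 0.058 0.066]
side pin y -0.281 n 13 L [0.192 0.199 0.204] W mid 0.0035 0.011 world y -0.2799 z [0.057 0.065 0.069]
side shaft W mid 0.0009 med 0.0005 z [0.058 0.062 0.067]
```

Call:
drive_tool(
  rows=[
    [0,0.1,0,0,0,0,0],
    [1.0,-0.02,0,0,0,0,0],
    [1.0,-0.02,0,0,0,0,0],
    [0.8,-0.02,0,0,0,0,0],
    [0.5,-0.01,0,0,0,0,0],
    [0.3,-0.01,0,0,0,0,0],
    [0,0,0,0,0,0,0],
  ],
)

```text
t: 21.45
tcp_pos: [0.4395, -0.2792, 0.0435]
tcp_rot: [-1.188, 1.219, 1.202]
ft_force: [-2.4, 0.0, -2.3]
grip_width: 0.0327
```

```bash
python3 s4.py b2|head -1;  python3 - <<'E'
import cv2
a=cv2.imread('pics/b2_side.png'); cv2.imwrite('pics/b2_si_z.png',cv2.resize(a[120:220,310:430],None,fx=6,fy=6,interpolation=cv2.INTER_CUBIC))
E
```

```text
21.45 [ 0.4395 -0.2792  0.0435] [[-0.006, -1.0, 0.02], [0.006, 0.02, 1.0], [-1.0, 0.006, 0.006]] [-0.24  0.57  0.87  2.06 -0.61  0.8   2.57]
```

View pics/b2_si_z.png

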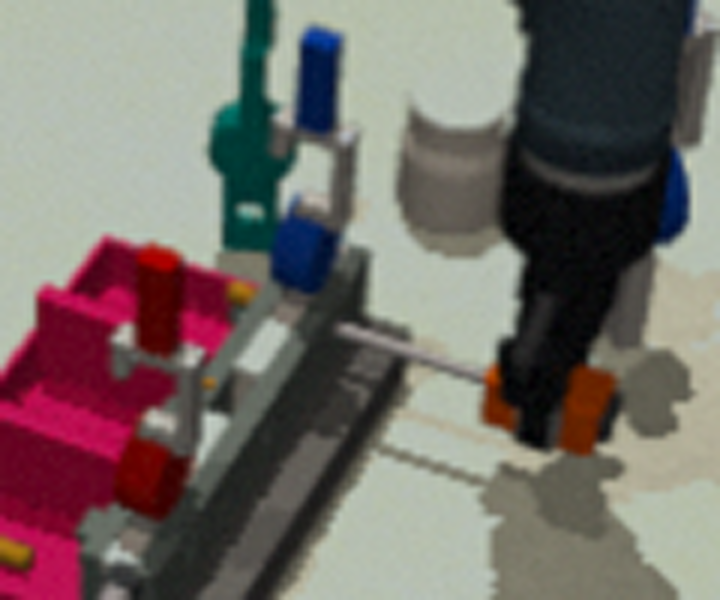

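The tip meets the front wall at (338,330), at the blue socket's hole, just touching the pin (-2.4 N). Drive.

Call:
drive_tool(
  rows=[
    [0.6,-0.01,0,0,0,0,0],
    [0.6,-0.01,0,0,0,0,0],
    [0.6,-0.01,0,0,0,0,0],
    [0.6,-0.01,0,0,0,0,0],
  ],
)

```text
t: 22.0
tcp_pos: [0.4645, -0.2798, 0.0437]
tcp_rot: [-1.188, 1.218, 1.2]
ft_force: [-1.6, 0.4, -2.6]
grip_width: 0.0324
```

Call:
drive_tool(
  rows=[
    [0.6,-0.01,0,0,0,0,0],
    [0.6,-0.01,0,0,0,0,0],
    [0.6,-0.01,0,0,0,0,0],
    [0.5,-0.01,0,0,0,0,0],
    [0.4,-0.01,0,0,0,0,0],
    [0.3,0,0,0,0,0,0],
    [0,0,0,0,0,0,0],
  ],
)

```text
t: 22.7
tcp_pos: [0.495, -0.2801, 0.0439]
tcp_rot: [-1.19, 1.217, 1.201]
ft_force: [-0.4, -0.0, -2.2]
grip_width: 0.0327
```

```bash
python3 s4.py b3|head -1;  python3 - <<'E'
import cv2
a=cv2.imread('pics/b3_scene.png'); cv2.imwrite('pics/b3_sc_z.png',cv2.resize(a[140:270,240:370],None,fx=4.5,fy=4.5,interpolation=cv2.INTER_CUBIC))
E
```

```text
22.7 [ 0.495  -0.2801  0.0439] [[-0.004, -1.0, 0.019], [0.005, 0.019, 1.0], [-1.0, 0.004, 0.005]] [-0.23  0.64  0.84  1.95 -0.64  0.85  2.52]
```

View pics/b3_sc_z.png

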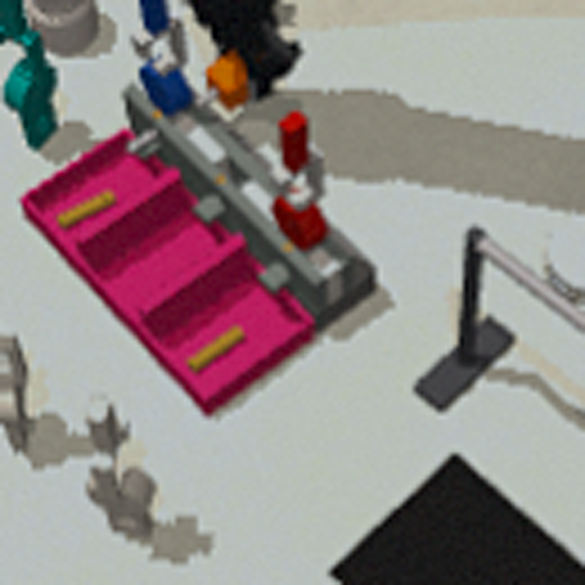

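Both pins now lie in the tray, at (87,210) and (215,348). Withdraw and take the punch back to the mat.

Call:
drive_tool(
  rows=[
    [-1.2,0.02,0,0,0,0,0],
    [-1.8,0.04,0,0,0,0,0],
    [-1.8,0.04,0,0,0,0,0],
    [-1.8,0.04,0,0,0,0,0],
    [-1.8,0.04,0,0,0,0,0],
    [-1.0,0.02,0,0,0,0,0],
    [0,0,1,0,0,0,0],
    [0,0,3,0,0,0,0],
  ],
)

```text
t: 23.65
tcp_pos: [0.3986, -0.2768, 0.083]
tcp_rot: [-1.185, 1.22, 1.204]
ft_force: [2.0, 0.7, -1.7]
grip_width: 0.0327
```

Call:
drive_tool(
  rows=[
    [0,0.5,3.5,0,0,0,0],
    [0,1,4,0,0,0,0],
    [0,1,4,0,0,0,0],
    [0,1,4,0,0,0,0],
    [0,1,4,0,0,0,0],
    [0,1,4,0,0,0,0],
    [0,0,0,0,0,0,0],
  ],
)

```text
t: 24.35
tcp_pos: [0.4055, -0.2212, 0.3122]
tcp_rot: [-1.195, 1.195, 1.206]
ft_force: [1.8, -0.8, -2.1]
grip_width: 0.0328
```

Call:
drive_tool(
  rows=[
    [1.9,3.45,0,0,0,-0.11,0],
    [1.9,3.45,0,0,0,-0.11,0],
    [1.9,3.45,0,0,0,-0.11,0],
    [1.9,3.45,0,0,0,-0.11,0],
    [1.9,3.45,0,0,0,-0.11,0],
    [1.9,3.45,0,0,0,-0.11,0],
    [1.9,3.45,0,0,0,-0.11,0],
  ],
)

```text
t: 25.05
tcp_pos: [0.5338, 0.0189, 0.3051]
tcp_rot: [-0.6, 1.478, 0.619]
ft_force: [0.7, 0.1, -1.6]
grip_width: 0.0329
```

Call:
drive_tool(
  rows=[
    [1.9,3.45,0,0,0,-0.11,0],
    [1.9,3.45,0,0,0,-0.11,0],
    [1.9,3.45,0,0,0,-0.11,0],
    [1.9,3.45,0,0,0,-0.11,0],
    [1.9,3.45,0,0,0,-0.11,0],
    [1.8,3.45,0,0,0,-0.11,0],
    [0,0,0,0,0,0,0],
    [0,0,0,0,0,0,0],
  ],
)

```text
t: 25.85
tcp_pos: [0.6462, 0.227, 0.3037]
tcp_rot: [-0.098, 1.56, 0.106]
ft_force: [-0.4, -0.7, -1.4]
grip_width: 0.0328
```

```bash
python3 s3.py w8
```

```text
25.85 [0.6462 0.227  0.3037] [[0.008, -0.13, 0.992], [0.006, 0.992, 0.13], [-1.0, 0.005, 0.009]]
joints [-1.02  0.53  0.91  1.46 -0.42  1.35  0.04]
tray rim 0
tray div+ 0
dock top 0
handle 0
mat 10766 med [0.642 0.249 0.004] rect c [648. 211.] size [136. 218.] ang 3.5 z [0.003 0.006]
rail 3958 med [0.51  0.25  0.196] rect c [513. 209.] size [ 14. 298.] ang 5.0 z [0.192 0.199]
redtab 0
bluetab 0
pin0 0
pin1 0
pin2 0
```

View pics/w8.png

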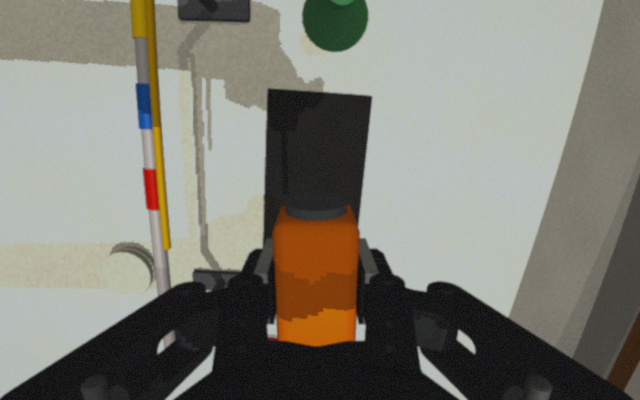

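Held handle at (317,275) is above the mat (mat spans (267..371, 90..) below). Levelling slightly and lowering onto it.

Call:
drive_tool(
  rows=[
    [0.25,0,-4,-0.006,0.008,-0.015,0],
    [0.25,0,-4,0,0,0,0],
    [0,0,-4,0,0,0,0],
    [0,0,-4,0,0,0,0],
    [0,0,-4,0,0,0,0],
    [0,0,-4,0,0,0,0],
    [0,0,-3,0,0,0,0],
    [0,0,0,0,0,0,0],
  ],
)

```text
t: 26.7
tcp_pos: [0.6465, 0.2224, 0.0309]
tcp_rot: [-0.086, 1.577, 0.086]
ft_force: [-1.4, 0.4, -1.5]
grip_width: 0.0325
```

Call:
drive_tool(
  rows=[
    [0,0,0,0,0,0,0],
    [0,0,0,0,0,0,0],
  ],
)

```text
t: 26.9
tcp_pos: [0.6536, 0.2249, 0.0391]
tcp_rot: [-0.083, 1.562, 0.091]
ft_force: [0.7, 0.2, -1.3]
grip_width: 0.0325
```

Call:
drive_tool(
  rows=[
    [0,0,-1.2,0,0,0,0],
    [0,0,-1.2,0,0,0,0],
    [0,0,-0.5,0,0,0,0],
    [0,0,0,0,0,0,0],
    [0,0,0,0,0,0,0],
    [0,0,0,0,0,0,0],
  ],
)

```text
t: 27.5
tcp_pos: [0.651, 0.2256, 0.0067]
tcp_rot: [-0.085, 1.567, 0.091]
ft_force: [0.6, -0.8, -1.9]
grip_width: 0.0326
```

Call:
drive_tool(
  rows=[
    [0,0,-0.2,0,0,0,0],
    [0,0,-0.15,0,0,0,0],
    [0,0,0,0,0,0,0],
    [0,0,0,0,0,0,0],
  ],
)

```text
t: 27.9
tcp_pos: [0.6513, 0.2258, 0.006]
tcp_rot: [-0.084, 1.568, 0.092]
ft_force: [-5.0, -0.8, 8.8]
grip_width: 0.033
```

Resting on the mat (8.8 N). Release and rise.

Call:
drive_tool(
  rows=[
    [0,0,0,0,0,0,0.65],
    [0,0,0,0,0,0,0.65],
    [0,0,0,0,0,0,0.65],
    [0,0,0,0,0,0,0.65],
    [0,0,3,0,0,0,0.65],
    [0,0,4,0,0,0,0.65],
    [0,0,4,0,0,0,0.65],
    [0,0,4,0,0,0,0.65],
  ],
)

```text
t: 28.7
tcp_pos: [0.6509, 0.2254, 0.1546]
tcp_rot: [-0.085, 1.567, 0.091]
ft_force: [-0.1, -0.5, -0.5]
grip_width: 0.0559
```

Call:
drive_tool(
  rows=[
    [0,0,4,0,0,0,0.65],
    [0,0,4,0,0,0,0.65],
    [0,0,4,0,0,0,0.65],
    [0,0,3,0,0,0,0.65],
    [0,0,0,0,0,0,0.65],
  ],
)

```text
t: 29.2
tcp_pos: [0.6543, 0.2254, 0.3098]
tcp_rot: [-0.082, 1.557, 0.093]
ft_force: [-0.3, 0.2, 0.2]
grip_width: 0.0558
```

```bash
python3 s3.py w9
```

```text
29.2 [0.6543 0.2254 0.3098] [[0.012, -0.112, 0.994], [0.008, 0.994, 0.111], [-1.0, 0.006, 0.013]]
joints [-1.01  0.54  0.92  1.43 -0.43  1.37  0.03]
tray rim 0
tray div+ 0
dock top 0
handle 1013 med [0.678 0.205 0.038] rect c [679. 203.] size [34. 59.] ang 11.2 z [0.033 0.04 ]
mat 13551 med [0.641 0.224 0.004] rect c [649. 203.] size [136. 236.] ang 3.3 z [0.003 0.006]
rail 3535 med [0.51  0.253 0.196] rect c [514. 195.] size [ 13. 332.] ang 5.2 z [0.191 0.199]
redtab 0
bluetab 0
pin0 0
pin1 0
pin2 0
```

View pics/w9.png

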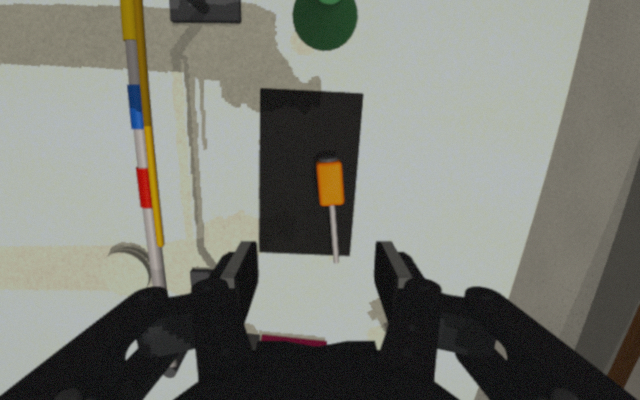

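The punch has been knocked aside: handle now at (330,183), world (0.679, 0.203), its tip (335,262) past the mat's edge. I pick it up again and lay it in the middle of the mat.

Call:
drive_tool(
  rows=[
    [1.2,-1.2,-4,0,0,0.04,0.75],
    [1.2,-1.1,-4,0,0,0.045,0.75],
    [0,0,-4,0,0,0,0.75],
    [0,0,-4,0,0,0,0.75],
    [0,0,-4,0,0,0,0.75],
    [0,0,-4,0,0,0,0.75],
    [0,0,-2.5,0,0,0,0.75],
    [0,0,0,0,0,0,0.75],
  ],
)

```text
t: 30.05
tcp_pos: [0.6692, 0.2017, 0.0312]
tcp_rot: [-0.153, 1.576, 0.156]
ft_force: [-0.3, 0.9, -1.9]
grip_width: 0.0641
```

Call:
drive_tool(
  rows=[
    [0,0,0,0,0,0,0.7],
    [0,0,0,0,0,0,0.7],
  ],
)

```text
t: 30.25
tcp_pos: [0.6766, 0.2026, 0.0403]
tcp_rot: [-0.151, 1.56, 0.158]
ft_force: [0.4, -0.3, 1.3]
grip_width: 0.0599
```

```bash
python3 s3.py w10|egrep '\[|handle'
```

```text
30.25 [0.6766 0.2026 0.0403] [[0.005, -0.196, 0.981], [0.005, 0.981, 0.196], [-1.0, 0.004, 0.006]]
joints [-0.84  0.81  0.72  1.6  -0.63  0.97  0.28]
handle 7108 med [0.678 0.207 0.038] rect c [679. 203.] size [34. 60.] ang 11.3 z [0.034 0.039]
mat 60526 med [0.641 0.254 0.004] rect c [649. 202.] size [138. 237.] ang 3.8 z [0.003 0.006]
```

View pics/w10.png

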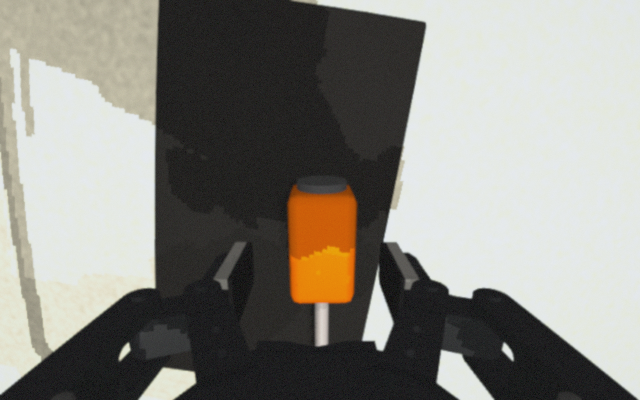

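The handle at (322,240) is between the fingers, aligned. Down and grip.

Call:
drive_tool(
  rows=[
    [0.2,0,-1.2,0,0,0,0.65],
    [0,0,-1.2,0,0,0,0.65],
    [0,0,-0.8,0,0,0,0.65],
    [0,0,0,0,0,0,0.6],
    [0,0,0,0,0,0,0.0],
    [0,0,0,0,0,0,0.0],
    [0,0,0,0,0,0,0.0],
    [0,0,0,0,0,0,0.0],
  ],
  force=60,
)

```text
t: 31.1
tcp_pos: [0.6771, 0.2027, 0.0066]
tcp_rot: [-0.151, 1.563, 0.158]
ft_force: [-0.2, 0.3, -1.2]
grip_width: 0.0331
```

Call:
drive_tool(
  rows=[
    [0,0,0.5,0,0,0,0],
    [0,0,1.5,0,0,0,0],
    [-1,1.2,0,0,0,-0.05,0],
    [-1.2,1.5,0,0,0,-0.05,0],
    [-0.6,0.6,0,0,0,-0.03,0],
    [0,0,0,0,0,0,0],
    [0,0,0,0,0,0,0],
  ],
)

```text
t: 31.8
tcp_pos: [0.6498, 0.2357, 0.0275]
tcp_rot: [-0.05, 1.566, 0.057]
ft_force: [0.2, -1.6, -2.2]
grip_width: 0.0332
```

Call:
drive_tool(
  rows=[
    [0,0,-1,0,0,0,0],
    [0,0,-0.9,0,0,0,0],
    [0,0,-0.2,0,0,0,0],
    [0,0,0,0,0,0,0],
    [0,0,0,0,0,0,0],
  ],
)

```text
t: 32.3
tcp_pos: [0.6499, 0.2344, 0.0062]
tcp_rot: [-0.049, 1.568, 0.055]
ft_force: [-1.9, -1.2, 5.2]
grip_width: 0.0333
```

Call:
drive_tool(
  rows=[
    [0,0,0,0,0,0,0.65],
    [0,0,0,0,0,0,0.65],
    [0,0,0,0,0,0,0.65],
    [0,0,0,0,0,0,0.65],
    [0,0,3,0,0,0,0.65],
    [0,0,4,0,0,0,0.65],
    [0,0,4,0,0,0,0.65],
    [0,0,4,0,0,0,0.65],
  ],
)

```text
t: 33.1
tcp_pos: [0.6488, 0.2355, 0.1567]
tcp_rot: [-0.05, 1.568, 0.055]
ft_force: [1.2, 0.0, 0.2]
grip_width: 0.0557
```

Call:
drive_tool(
  rows=[
    [0,0,4,0,0,0,0.65],
    [0,0,4,0,0,0,0.65],
    [0,0,4,0,0,0,0.65],
    [0,0,3,0,0,0,0.65],
    [0,0,0,0,0,0,0.65],
  ],
)

```text
t: 33.6
tcp_pos: [0.6522, 0.2355, 0.3119]
tcp_rot: [-0.047, 1.558, 0.058]
ft_force: [0.4, -0.6, 0.3]
grip_width: 0.0553
```

```bash
python3 s3.py w11|egrep '\[|handle'
```

```text
33.6 [0.6522 0.2355 0.3119] [[0.012, -0.067, 0.998], [0.008, 0.998, 0.067], [-1.0, 0.007, 0.013]]
joints [-1.03  0.55  0.94  1.43 -0.45  1.37 -0.02]
handle 1036 med [0.648 0.236 0.038] rect c [649. 234.] size [33. 60.] ang 4.1 z [0.034 0.04 ]
mat 13042 med [0.644 0.212 0.004] rect c [649. 203.] size [136. 235.] ang 3.5 z [0.003 0.006]
rail 3797 med [0.509 0.258 0.196] rect c [513. 203.] size [ 13. 349.] ang 5.3 z [0.191 0.199]
```

View pics/w11.png

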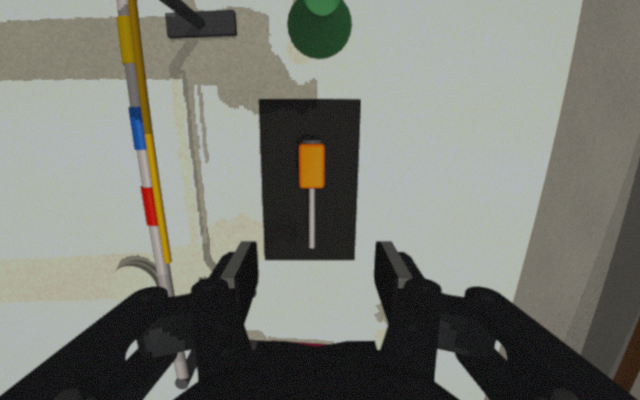

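The punch lies wholly on the mat, handle (312,165), tip (312,247). Now the rail and bands: red (149,207), blue (137,128), yellow (126,40), guard's free end (167,262).

```bash
cat > s6.py <<'E'
from h import *
def run(c,im,d,m):
    h=cv2.cvtColor(im,cv2.COLOR_RGB2HSV); P,u,v=cloud(c,d,m); h=h[v,u].astype(int)
    near=(P[:,0]>.46)&(P[:,0]<.56)&(P[:,1]>.03)&(P[:,1]<.44)&(P[:,2]>.18)&(P[:,2]<.203)
    Q=P[near]; 
    a=np.polyfit(Q[:,1],Q[:,0],1); print(c,'rail x=%.4f*y+%.4f'%tuple(a),'x at y=.23: %.4f'%np.polyval(a,.23),'yrange',np.round([Q[:,1].min(),Q[:,1].max()],3),'ztop',np.round(np.percentile(Q[:,2],95),3))
    e=np.array([a[0],1]);e/=np.linalg.norm(e)
    sat=h[:,1]>120
    for n,k in dict(red=(h[:,0]<8)|(h[:,0]>170),blue=(h[:,0]>100)&(h[:,0]<130),yellow=(h[:,0]>20)&(h[:,0]<35)).items():
        q=near&sat&k
        if q.sum()<5: continue
        s=P[q,:2]@e; lo,hi=np.percentile(s,[2,98]); mid=(lo+hi)/2
        # world y of mid on fitted line
        pts=P[q]; i=np.argsort(abs(s-mid))[:9]; print(c,n,q.sum(),'len',round(hi-lo,4),'mid pt',np.round(pts[i].mean(0),4))
    g=(h[:,0]>18)&(h[:,0]<35)&sat&(P[:,2]>.206)&(P[:,2]<.23)&(P[:,0]>.46)&(P[:,0]<.58)&(P[:,1]>.03)&(P[:,1]<.44)
    if g.sum()>5: print(c,'guard',np.round(P[g].min(0),3),np.round(P[g].max(0),3))
for c in ['scene','side','wrist']:
    m=camera_model(c); im,d=grab_frame(c); run(c,im,d,m)
E
python3 s6.py
```

```text
scene rail x=-0.0931*y+0.5338 x at y=.23: 0.5124 yrange [0.032 0.409] ztop 0.198
scene red 24 len 0.0307 mid pt [0.5122 0.2126 0.1932]
scene blue 27 len 0.0298 mid pt [0.5087 0.2806 0.1961]
scene yellow 42 len 0.1905 mid pt [0.5037 0.3344 0.1957]
scene guard [0.51  0.208 0.21 ] [0.534 0.407 0.222]
side rail x=-0.0846*y+0.5275 x at y=.23: 0.5080 yrange [0.031 0.413] ztop 0.199
side red 90 len 0.0344 mid pt [0.5069 0.2174 0.1968]
side blue 100 len 0.0325 mid pt [0.5046 0.2837 0.198 ]
side yellow 129 len 0.0775 mid pt [0.4978 0.3655 0.1952]
side guard [0.498 0.178 0.206] [0.534 0.411 0.224]
wrist rail x=-0.0936*y+0.5334 x at y=.23: 0.5119 yrange [0.03  0.376] ztop 0.198
wrist red 388 len 0.0321 mid pt [0.5135 0.2175 0.1972]
wrist blue 462 len 0.0317 mid pt [0.506  0.2822 0.1968]
wrist yellow 627 len 0.0327 mid pt [0.5017 0.3489 0.1974]
wrist guard [0.516 0.176 0.214] [0.537 0.369 0.221]
```

Rail: x = 0.533 - 0.0925·y (yaw ≈ +5.3°), red band at (0.513, 0.217), blue at (0.507, 0.2825); the three cameras agree within ~4 mm. Blue goes farther, so blue first.

Call:
drive_tool(
  rows=[
    [-0.6,-3.5,0,0,0.006,0.11,0.6],
    [-0.6,-4,0,0,0.006,0.11,0.6],
    [-0.6,-4,0,0,0,0.11,0.6],
    [-0.6,-4,0,0,0,0.11,0.6],
    [-0.6,-4,0,0,0,0.11,0.6],
    [-0.6,-4,0,0,0,0.11,0.6],
    [-0.6,-4,0,0,0,0.11,0.6],
    [-0.6,-4,0,0,0,0.11,0.6],
  ],
)

```text
t: 34.6
tcp_pos: [0.5995, -0.0803, 0.3034]
tcp_rot: [-0.742, 1.455, 0.746]
ft_force: [-0.0, 0.7, 0.2]
grip_width: 0.0513
```

Call:
drive_tool(
  rows=[
    [-0.6,-4,0,0,0,0.11,0.6],
    [-0.6,-4,0,0,0,0.11,0.6],
    [-0.6,-4,0,0,0,0.11,0.6],
    [-0.8,-4,0,0,0,0.11,0.6],
    [-0.8,-4,0,0,0,0.11,0.6],
    [0,0,0,0,0,0.053,0.6],
    [0,0,0,0,0,0,0.6],
    [0,0,0,0,0,0,0.6],
  ],
)

```text
t: 35.4
tcp_pos: [0.5671, -0.2776, 0.3038]
tcp_rot: [-1.195, 1.23, 1.197]
ft_force: [1.0, 0.9, 0.4]
grip_width: 0.0513
```

```bash
sed -i 's/near(.5,.65,-.35,-.05,.225,.25)/near(.5,.65,-.35,-.05,.228,.25)/' s3.py; python3 s3.py w12
```

```text
35.4 [ 0.5671 -0.2776  0.3038] [[-0.009, -1.0, 0.02], [-0.007, 0.02, 1.0], [-1.0, 0.008, -0.007]]
joints [-0.23  0.37  0.79  1.59 -0.26  1.3   2.15]
tray rim 866 med [ 0.686 -0.161  0.03 ] rect c [ 658. -198.] size [248.  97.] ang 88.5 z [0.025 0.035]
tray div+ 1431 med [ 0.645 -0.162  0.06 ] rect c [ 651. -198.] size [98. 99.] ang 88.7 z [0.051 0.062]
dock top 4336 med [ 0.569 -0.201  0.079] rect c [ 575. -197.] size [250.  39.] ang 88.9 z [0.078 0.081]
handle 0
mat 6276 med [0.647 0.145 0.005] rect c [651. 158.] size [136. 153.] ang 3.5 z [0.003 0.006]
rail 0
redtab 527 med [ 0.576 -0.115  0.235] rect c [ 576. -113.] size [14. 17.] ang 87.5 z [0.229 0.237]
bluetab 443 med [ 0.572 -0.282  0.235] rect c [ 573. -282.] size [12. 17.] ang 88.9 z [0.23  0.237]
pin0 98 med [ 0.677 -0.292  0.016] rect c [ 677. -291.] size [10. 23.] ang 86.9 z [0.013 0.017]
pin1 0
pin2 236 med [ 0.667 -0.115  0.015] rect c [ 668. -115.] size [11. 49.] ang 89.4 z [0.012 0.018]
```

View pics/w12.png

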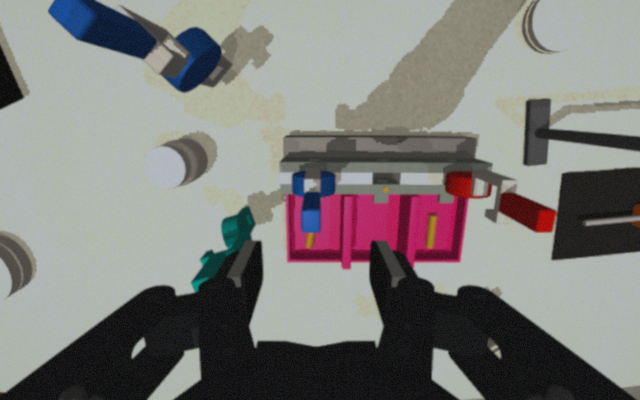

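Both pins lie in the tray at (310,242) and (432,230), dock and tray unmoved. The blue tab (311,215) is between the fingers at world (0.573, -0.282). Descend around the tab.

Call:
drive_tool(
  rows=[
    [0.2,-0.45,-2,0.007,-0.009,0,0.5],
    [0,0,-3,0,0,0,0.5],
    [0,0,-3,0,0,0,0.5],
    [0,0,-2,0,0,0,0.5],
    [0,0,0,0,0,0,0.5],
    [0,0,0,0,0,0,0.5],
    [0,0,0,0,0,0,0.5],
  ],
)

```text
t: 36.15
tcp_pos: [0.5705, -0.2837, 0.2071]
tcp_rot: [-1.2, 1.217, 1.189]
ft_force: [0.7, 0.4, 0.3]
grip_width: 0.0426
```

```bash
python3 s3.py w13|egrep '\[|bluetab'
```

```text
36.15 [ 0.5705 -0.2837  0.2071] [[0.005, -1.0, 0.02], [-0.003, 0.02, 1.0], [-1.0, -0.005, -0.003]]
joints [-0.18  0.46  0.75  1.69 -0.34  1.12  2.22]
tray rim 1209 med [ 0.668 -0.162  0.03 ] rect c [ 659. -198.] size [249.  96.] ang 88.6 z [0.025 0.035]
tray div+ 1982 med [ 0.642 -0.162  0.06 ] rect c [ 652. -198.] size [98. 99.] ang 88.8 z [0.051 0.062]
dock top 7935 med [ 0.569 -0.2    0.079] rect c [ 575. -197.] size [251.  39.] ang 88.9 z [0.076 0.081]
mat 1257 med [0.632 0.096 0.005] rect c [654. 106.] size [138.  54.] ang 5.3 z [0.003 0.006]
redtab 7 med [ 0.579 -0.263  0.231] rect c [ 570. -259.] size [ 7. 21.] ang 51.7 z [0.229 0.243]
bluetab 1358 med [ 0.571 -0.282  0.235] rect c [ 571. -291.] size [32. 18.] ang 79.3 z [0.229 0.236]
pin2 394 med [ 0.667 -0.116  0.015] rect c [ 668. -115.] size [11. 50.] ang 88.5 z [0.011 0.017]
```

View pics/w13.png

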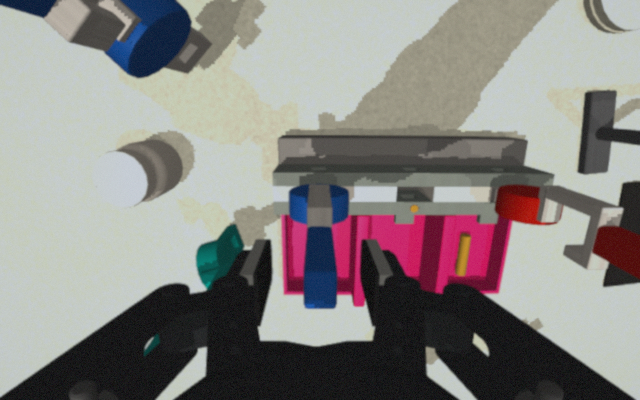

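The tab (320,265) is centred between the fingers. Down 1.1 cm and grip.

Call:
drive_tool(
  rows=[
    [-0.15,0.1,-0.6,0.003,0.005,0,0.4],
    [0,0,-0.5,0,0,0,0.4],
    [0,0,0,0,0,0,0.4],
    [0,0,0,0,0,0,0],
    [0,0,0,0,0,0,0],
    [0,0,0,0,0,0,0],
    [0,0,0,0,0,0,0],
    [0,0,0,0,0,0,0],
  ],
  force=60,
)

```text
t: 37.0
tcp_pos: [0.5677, -0.2828, 0.1945]
tcp_rot: [-1.192, 1.22, 1.196]
ft_force: [0.5, -0.2, -0.6]
grip_width: 0.0133
```

```bash
python3 -c "
from h import *
s=read_state(); print(np.round(R.from_rotvec(s['tcp_rot']).as_matrix(),4).tolist(), s['torque'])"
```

```text
[[-0.0022, -0.9998, 0.0208], [0.0008, 0.0208, 0.9998], [-1.0, 0.0022, 0.0008]] [ 0.0093295  -0.01809758 -0.02229471]
```

Call:
drive_tool(
  rows=[
    [0,0,0.7,0,0,0,0],
    [0,0,1,0,0,0,0],
    [0,0,1,0,0,0,0],
    [0,0,1,0,0,0,0],
  ],
)

```text
t: 37.4
tcp_pos: [0.5678, -0.283, 0.2328]
tcp_rot: [-1.193, 1.22, 1.195]
ft_force: [-0.1, 0.3, -1.9]
grip_width: 0.0133
```

Call:
drive_tool(
  rows=[
    [0,0,1.3,0,0,0,0],
    [0,0,2,0,0,0,0],
    [0,0,3,0,0,0,0],
    [0,0,3,0,0,0,0],
    [0,0,3,0,0,0,0],
    [0,0,2,0,0,0,0],
    [0,0,0,0,0,0,0],
  ],
)

```text
t: 38.1
tcp_pos: [0.5691, -0.2845, 0.3796]
tcp_rot: [-1.198, 1.217, 1.188]
ft_force: [-0.5, 0.2, -2.1]
grip_width: 0.0135
```

Call:
drive_tool(
  rows=[
    [-2,0.5,0,0,0,0.01,0],
    [-2.4,1,0,0,0,0.01,0],
    [-2.4,2,0,0,0,0.01,0],
    [-2.4,3,0,0,0,0.01,0],
    [0,3.7,0,0,0,0.01,0],
    [0,3.7,0,0,0,0.01,0],
    [0,3.7,0,0,0,0.01,0],
    [0,3.7,0,0,0,0.01,0],
  ],
)

```text
t: 38.9
tcp_pos: [0.4745, -0.0685, 0.3735]
tcp_rot: [-1.25, 1.182, 1.256]
ft_force: [0.8, 0.8, -1.7]
grip_width: 0.0131
```

Call:
drive_tool(
  rows=[
    [0,3.7,0,0,0,0.01,0],
    [0,3.7,0,0,0,0.01,0],
    [0,3.7,0,0,0,0.01,0],
    [0,3.4,0,0,0,0.003,0],
    [0,2.5,0,0,0,0,0],
    [0,1,0,0,0,0,0],
    [0,0,0,0,0,0,0],
    [0,0,0,0,0,0,0],
  ],
)

```text
t: 39.7
tcp_pos: [0.4756, 0.1081, 0.3741]
tcp_rot: [-1.274, 1.168, 1.277]
ft_force: [-0.7, -1.1, -1.7]
grip_width: 0.0135
```

```bash
cat > s7.py <<'E'
from h import *
import sys
t=sys.argv[1]; col=sys.argv[2]
s=read_state(); p=np.array(s['tcp_pos']); Rm=R.from_rotvec(s['tcp_rot']).as_matrix()
print(s['t'],np.round(p,4),np.round(Rm,3).tolist(),'q',np.round(s['joints'],2))
for c in ['scene','side']:
    im,d=save(c,f'{t}_{c}'); h=cv2.cvtColor(im,cv2.COLOR_RGB2HSV); P,u,v=cloud(c,d); h=h[v,u].astype(int)
    k=((h[:,0]>100)&(h[:,0]<130)) if col=='blue' else ((h[:,0]<8)|(h[:,0]>172))
    k=k&(h[:,1]>120)&(np.linalg.norm(P[:,:2]-p[:2],axis=1)<.08)&(P[:,2]>p[2]-.19)
    disc=k&(P[:,2]<p[2]-.04)&(P[:,2]>p[2]-.16)
    Q=P[disc]
    if len(Q)>10: print(c,'disc n',len(Q),'min',np.round(np.percentile(Q,2,axis=0),4),'max',np.round(np.percentile(Q,98,axis=0),4),'mid-tcp',np.round((np.percentile(Q,2,axis=0)+np.percentile(Q,98,axis=0))/2-p,4))
    uv=proj(c,[p+[0,0,-.07]])[0].astype(int); x0=max(uv[0]-75,0);y0=max(uv[1]-60,0)
    cv2.imwrite(f'pics/{t}_{c}_z.png',cv2.resize(cv2.cvtColor(im,cv2.COLOR_RGB2BGR)[y0:y0+120,x0:x0+150],None,fx=5,fy=5,interpolation=cv2.INTER_CUBIC))
E
python3 s7.py c1 blue
```

```text
39.7 [0.4756 0.1081 0.3741] [[-0.003, -0.996, -0.09], [-0.001, -0.09, 0.996], [-1.0, 0.003, -0.001]] q [-0.74 -0.04  0.42  1.8   0.02  1.39  1.34]
scene disc n 140 min [0.4746 0.0886 0.2696] max [0.4953 0.13   0.3079] mid-tcp [ 0.0093  0.0012 -0.0853]
side disc n 201 min [0.4674 0.0979 0.2725] max [0.4882 0.133  0.3108] mid-tcp [ 0.0022  0.0073 -0.0824]
```

View pics/c1_scene_z.png

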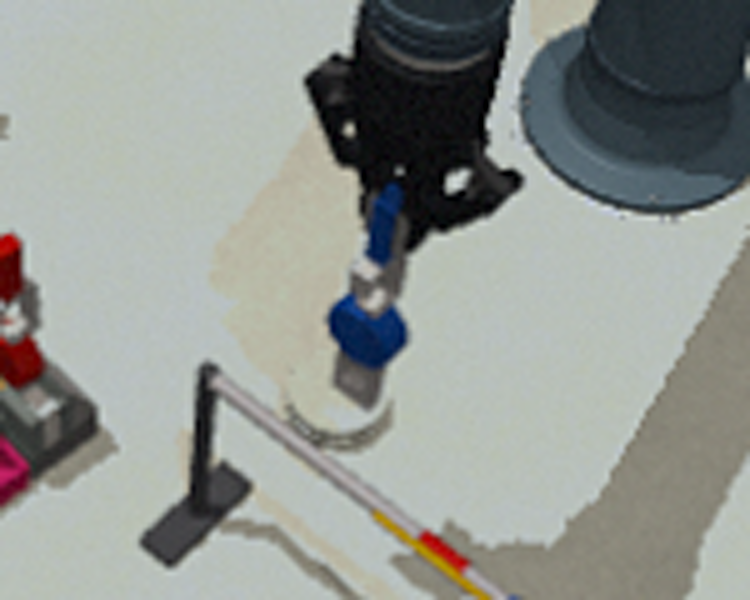

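View pics/c1_side_z.png

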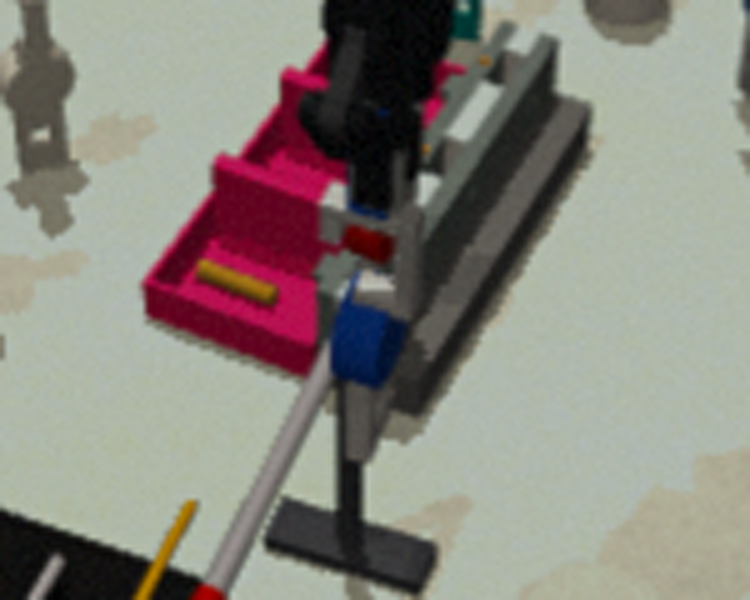

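The pendulum hangs upright in the grip, on the robot's side of the rail's open part. Lower to the entry height.

Call:
drive_tool(
  rows=[
    [0,0,-2,0,0,0,0],
    [0,0,-3,0,0,0,0],
    [0,0,-3,0,0,0,0],
    [0,0,-3,0,0,0,0],
    [0,0,-1.9,0,0,0,0],
    [0,0,-0.9,0,0,0,0],
    [0,0,0,0,0,0,0],
    [0,0,0,0,0,0,0],
  ],
)

```text
t: 40.6
tcp_pos: [0.4766, 0.1097, 0.2376]
tcp_rot: [-1.275, 1.164, 1.277]
ft_force: [0.8, 0.5, -1.0]
grip_width: 0.0134
```

```bash
python3 s7.py c2 blue
```

```text
40.6 [0.4766 0.1097 0.2376] [[-0.0, -0.996, -0.091], [0.001, -0.091, 0.996], [-1.0, 0.0, 0.001]] q [-0.73  0.06  0.44  1.99 -0.03  1.1   1.38]
scene disc n 80 min [0.4753 0.0892 0.1512] max [0.4959 0.1316 0.1714] mid-tcp [ 0.009   0.0007 -0.0763]
side disc n 157 min [0.4682 0.1064 0.14  ] max [0.4905 0.1361 0.1754] mid-tcp [ 0.0027  0.0115 -0.08  ]
```

View pics/c2_side_z.png

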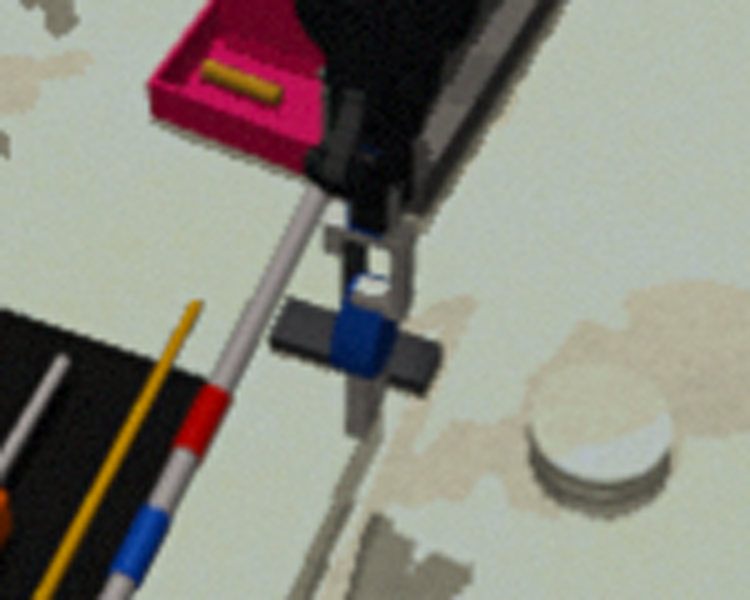

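View pics/c2_scene_z.png

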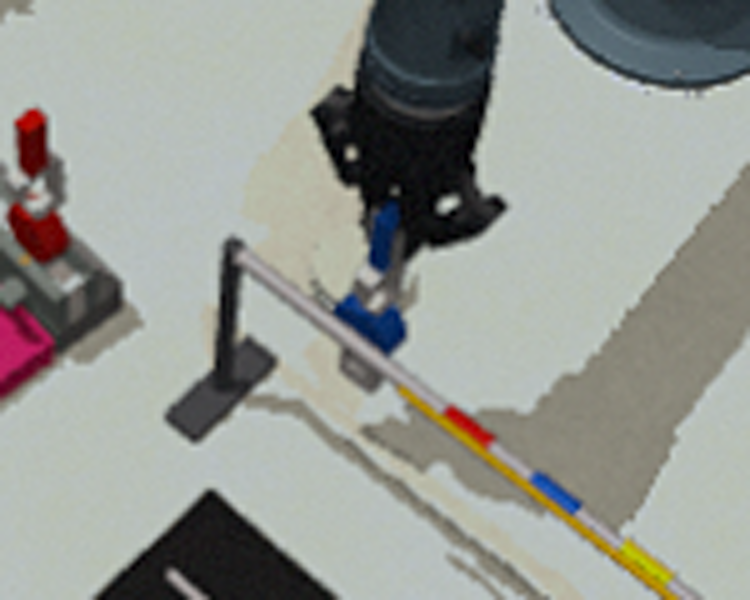

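Lip at the rail's height, ready. Move in along the rail's x by 4.1 cm.

Call:
drive_tool(
  rows=[
    [0.8,0.07,0,0,0,0,0],
    [1.0,0.1,0,0,0,0,0],
    [1.0,0.1,0,0,0,0,0],
    [0.8,0.07,0,0,0,0,0],
    [0.5,0.05,0,0,0,0,0],
    [0,0,0,0,0,0,0],
    [0,0,0,0,0,0,0],
  ],
)

```text
t: 41.4
tcp_pos: [0.5164, 0.1139, 0.2362]
tcp_rot: [-1.275, 1.167, 1.279]
ft_force: [-0.6, 0.4, -1.9]
grip_width: 0.013
```

```bash
python3 s7.py c3 blue
```

```text
41.4 [0.5164 0.1139 0.2362] [[-0.003, -0.996, -0.092], [0.0, -0.092, 0.996], [-1.0, 0.003, 0.0]] q [-0.7   0.15  0.45  1.9  -0.08  1.11  1.44]
scene disc n 101 min [0.5173 0.0956 0.132 ] max [0.536  0.1363 0.1693] mid-tcp [ 0.0102  0.002  -0.0856]
side disc n 105 min [0.5071 0.1078 0.1342] max [0.521  0.1395 0.1726] mid-tcp [-0.0024  0.0097 -0.0828]
```

View pics/c3_side_z.png

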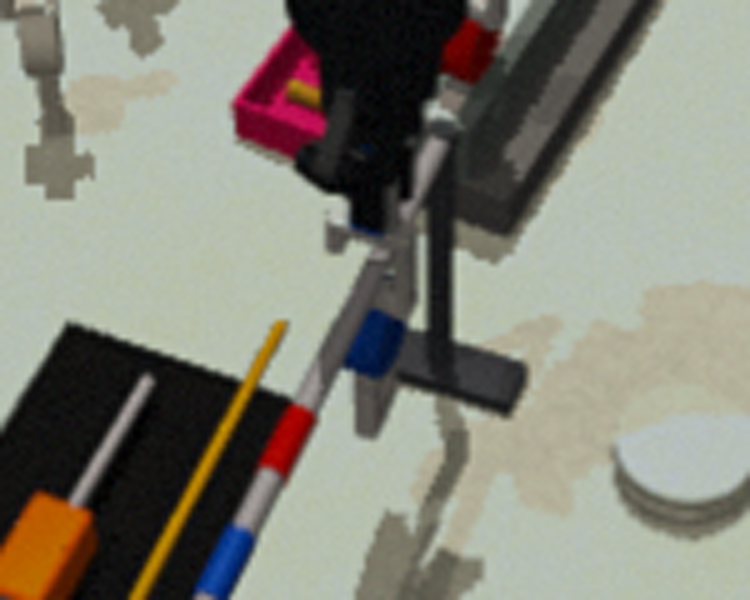

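View pics/c3_scene_z.png

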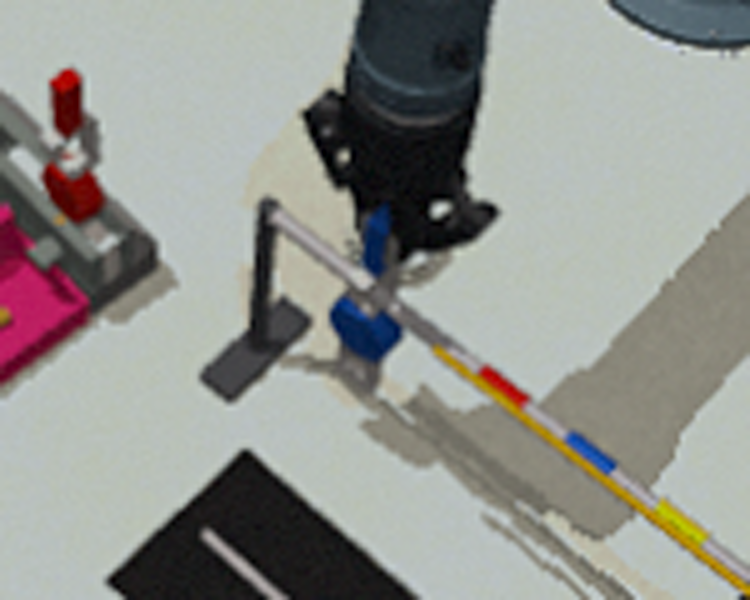

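The rail now runs through the hook's window (about (385,250) in the side zoom), free of force. Lower to ~2 mm above the rest.

Call:
drive_tool(
  rows=[
    [0,0,-0.6,0,0,0,0],
    [0,0,-0.6,0,0,0,0],
    [0,0,-0.6,0,0,0,0],
    [0,0,0,0,0,0,0],
    [0,0,0,0,0,0,0],
  ],
)

```text
t: 42.0
tcp_pos: [0.5163, 0.114, 0.2181]
tcp_rot: [-1.275, 1.166, 1.279]
ft_force: [0.6, -0.1, -1.4]
grip_width: 0.0133
```

Call:
drive_tool(
  rows=[
    [0,0,-0.15,0,0,0,0],
    [0,0,-0.1,0,0,0,0],
    [0,0,0,0,0,0,0],
  ],
)

```text
t: 42.3
tcp_pos: [0.5166, 0.1141, 0.216]
tcp_rot: [-1.275, 1.165, 1.279]
ft_force: [-0.8, 0.2, -1.7]
grip_width: 0.0133
```

Call:
drive_tool(
  rows=[
    [0,0,0.1,0,0,0,0],
    [-0.1,1,0,0,0,0,0],
    [-0.14,1.5,0,0,0,0,0],
    [-0.14,1.5,0,0,0,0,0],
    [-0.14,1.5,0,0,0,0,0],
    [0,0,0,0,0,0,0],
  ],
)

```text
t: 42.9
tcp_pos: [0.5105, 0.1739, 0.2169]
tcp_rot: [-1.279, 1.161, 1.285]
ft_force: [0.1, -0.0, -1.7]
grip_width: 0.0132
```

Call:
drive_tool(
  rows=[
    [-0.14,1.5,0,0,0,0,0],
    [-0.14,1.5,0,0,0,0,0],
    [-0.14,1.5,0,0,0,0,0],
    [0,0,0,0,0,0,0],
  ],
)

```text
t: 43.3
tcp_pos: [0.5064, 0.2183, 0.217]
tcp_rot: [-1.278, 1.161, 1.284]
ft_force: [-0.7, 0.4, -1.6]
grip_width: 0.0129
```

```bash
python3 s7.py c4 blue
```

```text
43.3 [0.5064 0.2183 0.217 ] [[-0.003, -0.995, -0.097], [0.002, -0.097, 0.995], [-1.0, 0.002, 0.003]] q [-0.81  0.22  0.38  1.87 -0.09  1.08  1.27]
scene disc n 107 min [0.5053 0.1985 0.1168] max [0.5277 0.2391 0.1515] mid-tcp [ 0.0101  0.0005 -0.0828]
side disc n 129 min [0.4979 0.2126 0.1187] max [0.5159 0.2406 0.1535] mid-tcp [ 0.0005  0.0083 -0.0809]
```

View pics/c4_side_z.png

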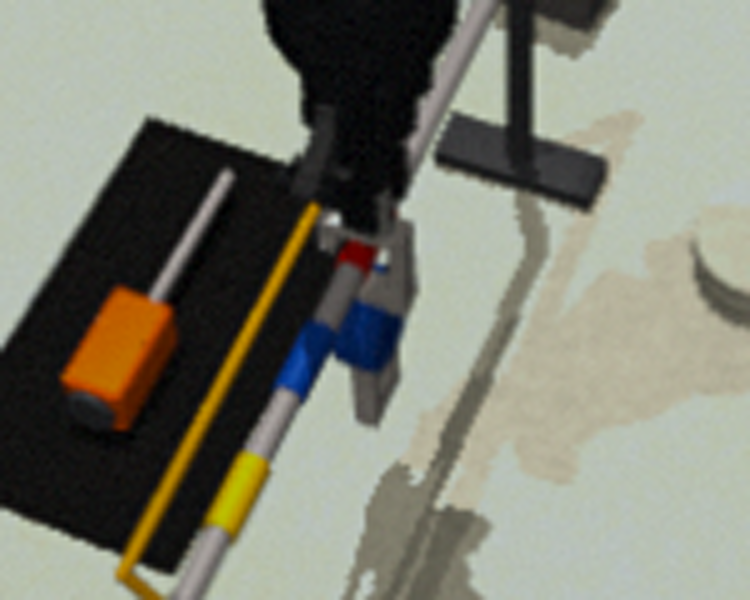

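View pics/c4_scene_z.png

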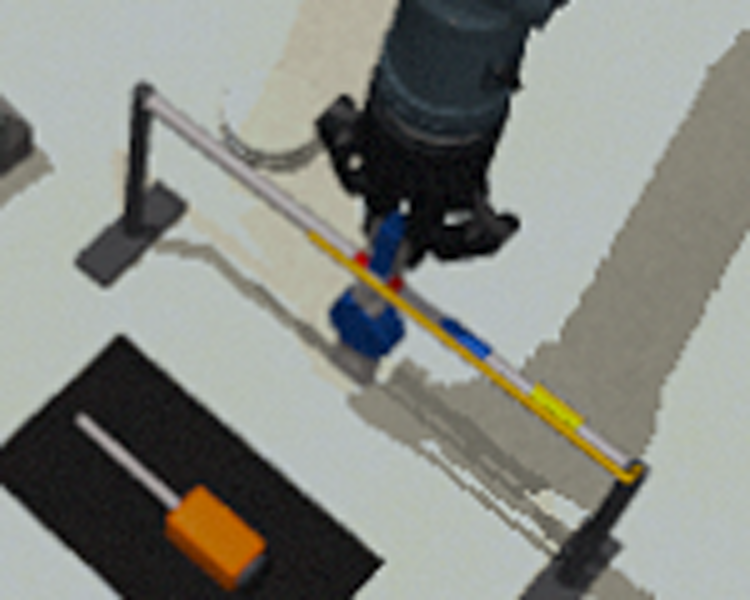

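The hook rides over the rail below the guard wire, now straddling the red band evenly. On to the blue band, 6.4 cm further.

Call:
drive_tool(
  rows=[
    [-0.12,1.5,0,0,0,0,0],
    [-0.12,1.5,0,0,0,0,0],
    [-0.12,1.5,0,0,0,0,0],
    [-0.12,1.2,0,0,0,0,0],
    [-0.05,0.65,0,0,0,0,0],
    [0,0,0,0,0,0,0],
    [0,0,0,0,0,0,0],
  ],
)

```text
t: 44.1
tcp_pos: [0.502, 0.2771, 0.2169]
tcp_rot: [-1.276, 1.166, 1.278]
ft_force: [-0.0, 0.5, -1.7]
grip_width: 0.013
```

```bash
python3 s7.py c5 blue
```

```text
44.1 [0.502  0.2771 0.2169] [[-0.002, -0.996, -0.092], [-0.0, -0.092, 0.996], [-1.0, 0.002, -0.0]] q [-0.88  0.26  0.35  1.81 -0.1   1.09  1.17]
scene disc n 117 min [0.4997 0.2579 0.1101] max [0.5214 0.2973 0.152 ] mid-tcp [ 0.0086  0.0005 -0.0858]
side disc n 140 min [0.4938 0.2716 0.1159] max [0.512  0.3012 0.153 ] mid-tcp [ 0.0009  0.0093 -0.0824]
```

View pics/c5_side_z.png

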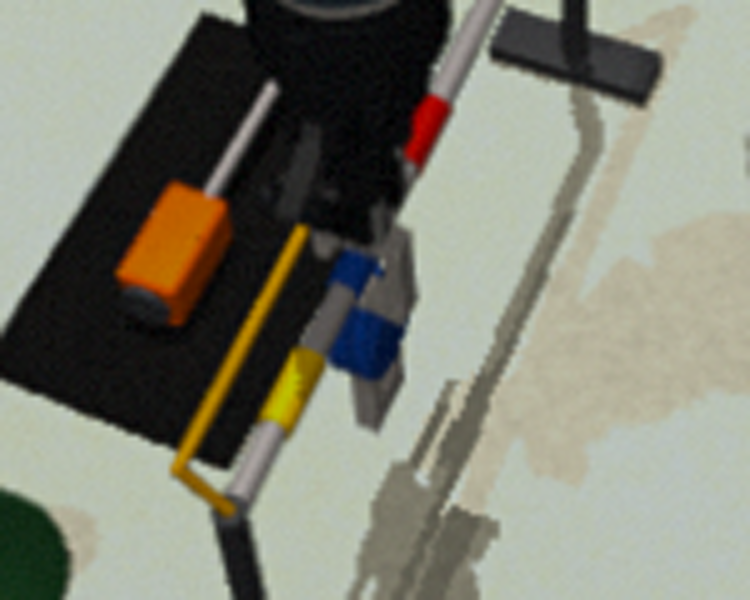

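View pics/c5_scene_z.png

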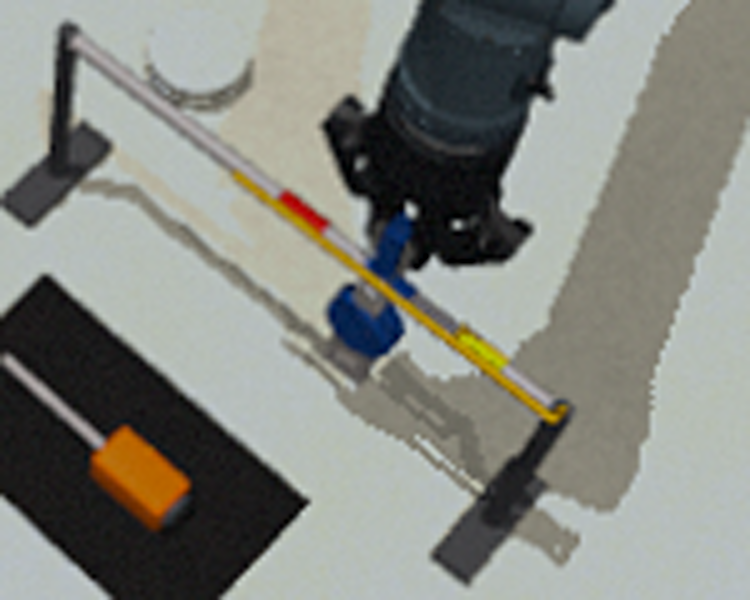

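It still needs ~5 mm more (more blue shows on the far side).

Call:
drive_tool(
  rows=[
    [-0.05,0.5,0,0,0,0,0],
    [0,0,0,0,0,0,0],
    [0,0,0,0,0,0,0],
    [0,0,-0.1,0,0,0,0],
    [0,0,-0.1,0,0,0,0],
    [0,0,0,0,0,0,0],
  ],
)

```text
t: 44.8
tcp_pos: [0.5016, 0.2824, 0.2154]
tcp_rot: [-1.275, 1.165, 1.279]
ft_force: [-0.7, -0.4, 0.6]
grip_width: 0.0134
```

Call:
drive_tool(
  rows=[
    [0,0,-0.1,0,0,0,0],
    [0,0,0,0,0,0,0],
    [0,0,0,0,0,0,0],
  ],
)

```text
t: 45.1
tcp_pos: [0.5016, 0.2825, 0.2152]
tcp_rot: [-1.275, 1.165, 1.279]
ft_force: [-2.7, -2.0, 5.8]
grip_width: 0.0131
```

It rests on the rail. Unload slightly, then open only partway and lift straight up.

Call:
drive_tool(
  rows=[
    [0,0,0.1,0,0,0,0],
    [0,0,0,0,0,0,0.2],
    [0,0,0,0,0,0,0.35],
    [0,0,0,0,0,0,0.35],
    [0,0,0,0,0,0,0.35],
    [0,0,0,0,0,0,0.35],
  ],
)

```text
t: 45.7
tcp_pos: [0.5015, 0.2826, 0.2149]
tcp_rot: [-1.275, 1.165, 1.279]
ft_force: [-0.0, 0.1, -0.3]
grip_width: 0.0298
```

```bash
python3 s7.py c6 blue
```

```text
45.7 [0.5015 0.2826 0.2149] [[-0.002, -0.996, -0.092], [0.0, -0.092, 0.996], [-1.0, 0.002, 0.001]] q [-0.88  0.27  0.35  1.81 -0.1   1.08  1.17]
scene disc n 120 min [0.4987 0.263  0.1095] max [0.5211 0.3028 0.1509] mid-tcp [ 0.0085  0.0003 -0.0847]
side disc n 143 min [0.4933 0.2787 0.1134] max [0.5103 0.3069 0.152 ] mid-tcp [ 0.0003  0.0102 -0.0822]
```

View pics/c6_side_z.png

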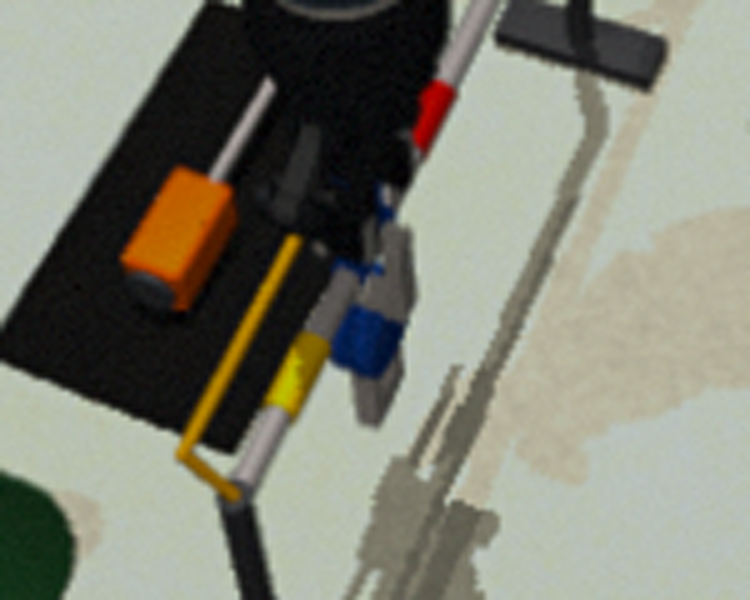

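It hangs free. Lift straight up.

Call:
drive_tool(
  rows=[
    [0,0,0.7,0,0,0,0.35],
    [0,0,1.2,0,0,0,0.35],
    [0,0,1.5,0,0,0,0.35],
    [0,0,1.5,0,0,0,0.35],
    [0,0,2,0,0,0,0.35],
    [0,0,2.5,0,0,0,0.4],
    [0,0,1.5,0,0,0,0.5],
    [0,0,0,0,0,0,0.6],
  ],
)

```text
t: 46.6
tcp_pos: [0.5033, 0.2835, 0.3281]
tcp_rot: [-1.275, 1.158, 1.276]
ft_force: [0.5, 0.0, -0.5]
grip_width: 0.0511
```

```bash
python3 s3.py w14|egrep 'mat|\[' ; python3 s7.py c7 blue
```

```text
46.6 [0.5033 0.2835 0.3281] [[0.004, -0.996, -0.092], [0.005, -0.092, 0.996], [-1.0, -0.004, 0.005]]
joints [-0.9   0.17  0.36  1.68 -0.07  1.3   1.14]
tray rim 751 med [ 0.667 -0.124  0.03 ] rect c [ 653. -143.] size [143. 109.] ang 88.7 z [0.025 0.036]
tray div+ 678 med [ 0.655 -0.151  0.059] rect c [ 633. -137.] size [ 59. 136.] ang 53.2 z [0.051 0.062]
dock top 708 med [ 0.575 -0.096  0.079] rect c [ 577. -103.] size [65. 38.] ang 87.9 z [0.075 0.083]
handle 665 med [0.646 0.241 0.038] rect c [649. 241.] size [33. 46.] ang 5.3 z [0.031 0.04 ]
mat 7155 med [0.638 0.199 0.004] rect c [649. 202.] size [139. 235.] ang 3.8 z [0.003 0.006]
rail 5631 med [0.51  0.224 0.196] rect c [506. 221.] size [ 27. 385.] ang 4.9 z [0.19  0.198]
pin2 223 med [ 0.666 -0.11   0.014] rect c [ 673. -113.] size [16. 58.] ang 78.1 z [0.009 0.017]
46.65 [0.5023 0.283  0.3259] [[0.001, -0.996, -0.092], [0.003, -0.092, 0.996], [-1.0, -0.001, 0.003]] q [-0.9   0.18  0.36  1.68 -0.07  1.3   1.14]
scene disc n 80 min [0.5003 0.2672 0.1933] max [0.5192 0.2946 0.2554] mid-tcp [ 0.0075 -0.0021 -0.1015]
side disc n 218 min [0.4962 0.2716 0.1929] max [0.513  0.2985 0.2578] mid-tcp [ 0.0023  0.0021 -0.1005]
```

View pics/w14.png

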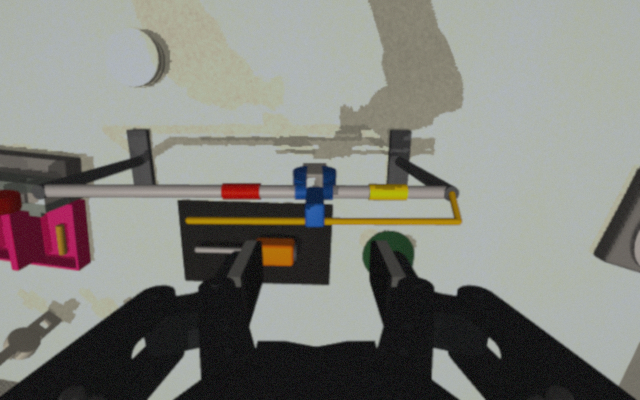

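View pics/c7_scene_z.png

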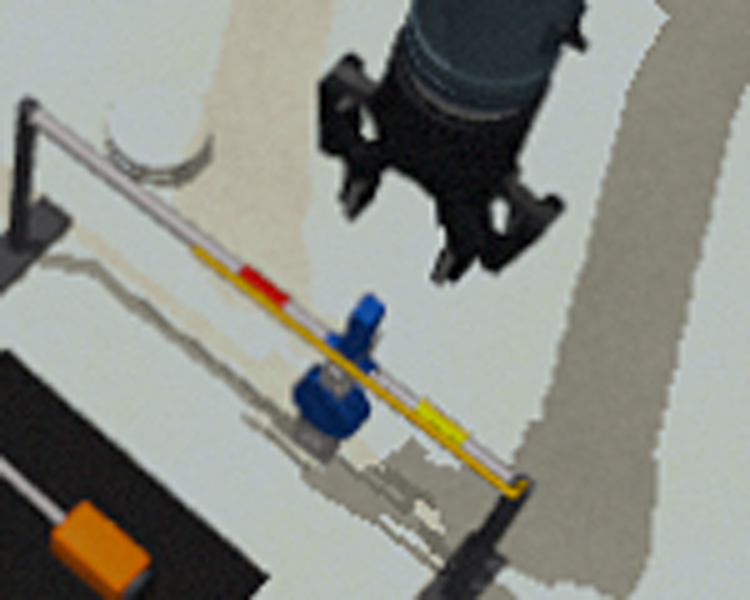

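The wrist view shows the blue pendulum hanging at column 315, midway between red (241) and yellow (389), i.e. on its band. Now to the red one.

Call:
drive_tool(
  rows=[
    [0.6,-2.5,0,0,0,-0.014,0.6],
    [0.6,-3.6,0,0,0,-0.014,0.6],
    [0.6,-3.6,0,0,0,-0.014,0.6],
    [0.6,-3.6,0,0,0,-0.014,0.6],
    [0.6,-3.6,0,0,0,-0.014,0.6],
    [0.6,-3.6,0,0,0,-0.014,0.6],
    [0.6,-3.6,0,0,0,-0.014,0.6],
    [0.6,-3.6,0,0,0,-0.014,0.6],
  ],
)

```text
t: 47.55
tcp_pos: [0.5484, 0.0027, 0.3226]
tcp_rot: [-1.191, 1.223, 1.197]
ft_force: [1.3, -0.3, 0.5]
grip_width: 0.0513
```

Call:
drive_tool(
  rows=[
    [0.6,-3.6,0,0,0,0,0.6],
    [0.6,-3.6,0,0,0,0,0.6],
    [0.6,-3.2,0,0,0,0,0.5],
    [0.35,-1.4,-2,0,0,0,0.5],
    [0,0,-3,0,0,0,0.5],
    [0,0,-3,0,0,0,0.5],
    [0,0,-2,0,0,0,0.5],
    [0,0,0,0,0,0,0.5],
  ],
)

```text
t: 48.35
tcp_pos: [0.5667, -0.1129, 0.2192]
tcp_rot: [-1.187, 1.228, 1.203]
ft_force: [0.1, -0.2, 1.0]
grip_width: 0.0425
```

Call:
drive_tool(
  rows=[
    [0,0,0,0,0,0,0.5],
    [0,0,0,0,0,0,0.5],
  ],
)

```text
t: 48.55
tcp_pos: [0.5716, -0.1131, 0.2252]
tcp_rot: [-1.194, 1.219, 1.195]
ft_force: [-0.0, -1.1, 0.9]
grip_width: 0.0426
```

```bash
python3 s3.py w15
```

```text
48.55 [ 0.5716 -0.1131  0.2252] [[-0.0, -1.0, 0.02], [0.0, 0.02, 1.0], [-1.0, 0.0, 0.0]]
joints [-0.41  0.3   0.64  1.79 -0.2   1.11  1.85]
tray rim 1203 med [ 0.666 -0.235  0.03 ] rect c [ 659. -198.] size [248.  97.] ang 88.7 z [0.025 0.035]
tray div+ 2031 med [ 0.646 -0.234  0.06 ] rect c [ 652. -198.] size [ 96. 100.] ang 88.5 z [0.051 0.062]
dock top 7977 med [ 0.571 -0.213  0.079] rect c [ 575. -198.] size [251.  39.] ang 88.8 z [0.075 0.081]
handle 1318 med [0.647 0.228 0.038] rect c [649. 235.] size [34. 65.] ang 5.0 z [0.031 0.04 ]
mat 13459 med [0.635 0.174 0.005] rect c [648. 201.] size [137. 238.] ang 3.5 z [0.003 0.006]
rail 1435 med [0.525 0.052 0.196] rect c [526.  54.] size [12. 49.] ang 5.0 z [0.191 0.197]
redtab 1098 med [ 0.575 -0.112  0.235] rect c [ 575. -120.] size [32. 18.] ang 81.2 z [0.229 0.236]
bluetab 1
pin0 344 med [ 0.662 -0.287  0.015] rect c [ 664. -288.] size [11. 51.] ang 82.6 z [0.01  0.017]
pin1 0
pin2 0
```

View pics/w15.png

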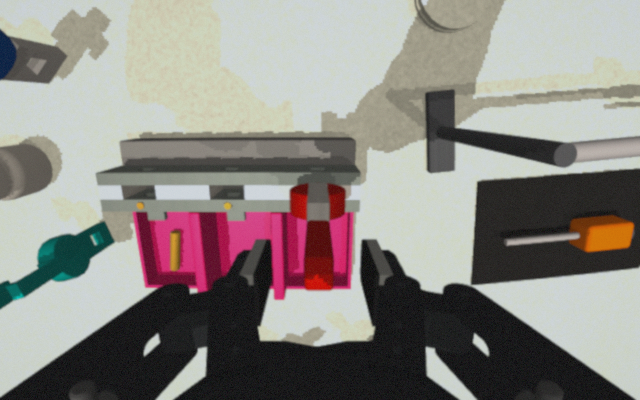

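The red tab (318,255) is centred between the fingers, the tool upright. Down 3 cm and grip.

Call:
drive_tool(
  rows=[
    [0,0.1,-1.2,0,0,0,0.45],
    [0,0,-1.2,0,0,0,0.4],
    [0,0,-0.6,0,0,0,0.4],
    [0,0,0,0,0,0,0.4],
    [0,0,0,0,0,0,0],
    [0,0,0,0,0,0,0],
    [0,0,0,0,0,0,0],
    [0,0,0,0,0,0,0],
  ],
  force=60,
)

```text
t: 49.4
tcp_pos: [0.571, -0.1115, 0.1941]
tcp_rot: [-1.193, 1.219, 1.196]
ft_force: [-0.6, 0.1, -0.7]
grip_width: 0.013
```

Call:
drive_tool(
  rows=[
    [0,0,0,0,0,0,0],
    [0,0,0,0,0,0,0],
  ],
)

```text
t: 49.6
tcp_pos: [0.571, -0.1115, 0.1941]
tcp_rot: [-1.193, 1.219, 1.196]
ft_force: [-0.5, 0.2, -1.4]
grip_width: 0.0133
```

Call:
drive_tool(
  rows=[
    [0,0,0.7,0,0,0,0],
    [0,0,1,0,0,0,0],
    [0,0,1,0,0,0,0],
    [0,0,1,0,0,0,0],
    [0,0,1.3,0,0,0,0],
  ],
)

```text
t: 50.1
tcp_pos: [0.5708, -0.1114, 0.245]
tcp_rot: [-1.193, 1.22, 1.197]
ft_force: [0.5, 0.3, -1.3]
grip_width: 0.013
```

Call:
drive_tool(
  rows=[
    [0,0,2,0,0,0,0],
    [0,0,3,0,0,0,0],
    [0,0,3,0,0,0,0],
    [0,0,3,0,0,0,0],
    [0,0,2,0,0,0,0],
    [0,0,0,0,0,0,0],
  ],
)

```text
t: 50.7
tcp_pos: [0.5729, -0.1123, 0.3789]
tcp_rot: [-1.197, 1.214, 1.19]
ft_force: [-0.3, -0.5, -2.1]
grip_width: 0.0134
```

Call:
drive_tool(
  rows=[
    [-2,0.3,0,0,0,0.014,0],
    [-2.5,0.7,0,0,0,0.014,0],
    [-2.5,1,0,0,0,0.014,0],
    [-2.6,2,0,0,0,0.014,0],
    [0,3.5,0,0,0,0.014,0],
    [0,3.5,0,0,0,0.014,0],
    [0,3.5,0,0,0,0.014,0],
    [0,3.5,0,0,0,0.014,0],
  ],
)

```text
t: 51.5
tcp_pos: [0.4739, 0.0696, 0.3729]
tcp_rot: [-1.275, 1.167, 1.28]
ft_force: [-0.1, 0.5, -1.7]
grip_width: 0.013
```

Call:
drive_tool(
  rows=[
    [0,2.5,0,0,0,0,0],
    [0,1.5,-1,0,0,0,0],
    [0,0,-3,0,0,0,0],
    [0,0,-3,0,0,0,0],
    [0,0,-3,0,0,0,0],
    [0,0,-2.5,0,0,0,0],
    [0,0,0,0,0,0,0],
    [0,0,0,0,0,0,0],
  ],
)

```text
t: 52.3
tcp_pos: [0.4744, 0.1076, 0.2483]
tcp_rot: [-1.274, 1.168, 1.279]
ft_force: [-0.4, 1.1, -1.5]
grip_width: 0.0131
```

```bash
python3 s7.py d1 red
```

```text
52.3 [0.4744 0.1076 0.2483] [[-0.004, -0.996, -0.091], [-0.001, -0.091, 0.996], [-1.0, 0.004, -0.0]] q [-0.7   0.05  0.41  1.98 -0.02  1.13  1.38]
scene disc n 110 min [0.4738 0.0871 0.1455] max [0.4939 0.1282 0.1838] mid-tcp [ 0.0095  0.     -0.0837]
side disc n 163 min [0.4669 0.1038 0.1533] max [0.4895 0.133  0.1877] mid-tcp [ 0.0038  0.0108 -0.0778]
```

View pics/d1_side_z.png

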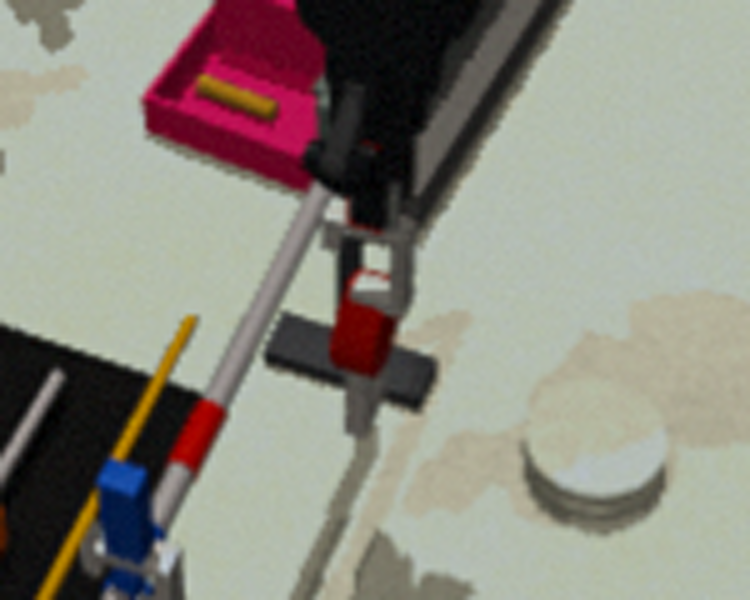

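Call:
drive_tool(
  rows=[
    [0,0,-0.7,0,0,0,0],
    [0,0,-0.5,0,0,0,0],
    [0,0,0,0,0,0,0],
    [0,0,0,0,0,0,0],
    [0,0,0,0,0,0,0],
  ],
)

```text
t: 52.9
tcp_pos: [0.4751, 0.1086, 0.2372]
tcp_rot: [-1.275, 1.165, 1.279]
ft_force: [0.1, -0.9, -1.6]
grip_width: 0.0134
```

Call:
drive_tool(
  rows=[
    [0.8,0.07,0,0,0,0,0],
    [1.0,0.1,0,0,0,0,0],
    [1.0,0.1,0,0,0,0,0],
    [0.8,0.07,0,0,0,0,0],
    [0.6,0.05,0,0,0,0,0],
    [0,0,0,0,0,0,0],
    [0,0,0,0,0,0,0],
  ],
)

```text
t: 53.6
tcp_pos: [0.5168, 0.1123, 0.2368]
tcp_rot: [-1.275, 1.166, 1.279]
ft_force: [0.3, 0.1, -1.1]
grip_width: 0.0133
```

```bash
python3 s7.py d2 red
```

```text
53.6 [0.5168 0.1123 0.2368] [[-0.003, -0.996, -0.092], [0.0, -0.092, 0.996], [-1.0, 0.003, 0.0]] q [-0.68  0.15  0.42  1.9  -0.07  1.11  1.44]
scene disc n 104 min [0.5174 0.0924 0.1315] max [0.5363 0.1344 0.1725] mid-tcp [ 0.01    0.001  -0.0848]
side disc n 113 min [0.508  0.1051 0.1361] max [0.521  0.1492 0.1933] mid-tcp [-0.0023  0.0148 -0.0721]
```

View pics/d2_side_z.png

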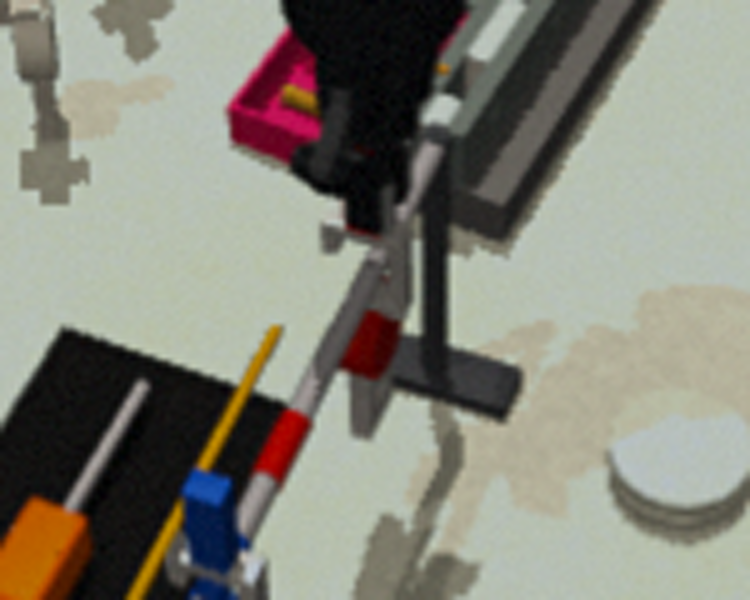

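View pics/d2_scene_z.png

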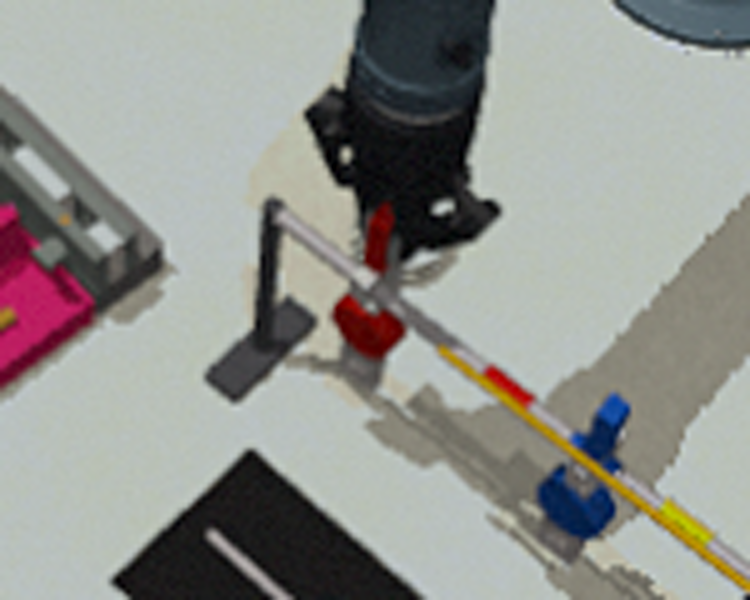

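The rail is again in the window. Before sliding I check how low the closed gripper's linkage reaches at the blue pendulum's distance (58-72 mm to the side).

```bash
cat > s8.py <<'E'
from h import *
s=read_state(); p=np.array(s['tcp_pos']); Rm=R.from_rotvec(s['tcp_rot']).as_matrix()
for c in ['scene','side']:
    im,d=grab_frame(c); P,u,v=cloud(c,d); q=(P-p)@Rm  # tool coords x along fingers(down), y, z jaw
    k=(abs(q[:,1])<.06)&(abs(q[:,2])<.09)&(q[:,0]<.02)&(q[:,0]>-.2)&(im[v,u].max(1)<70)
    q=q[k]
    for lo in range(-90,90,10):
        w=(q[:,2]*1000>=lo)&(q[:,2]*1000<lo+10)
        if w.sum()>3: print(c,'jaw %d..%d'%(lo,lo+10),w.sum(),'height above TCP mm min',np.round(np.percentile(-q[w,0]*1000,[3,50]),0),'y rng',np.round(np.percentile(q[w,1]*1000,[3,97])))
E
python3 s8.py
```

```text
scene jaw -70..-60 6 height above TCP mm min [88. 92.] y rng [-13.   7.]
scene jaw -60..-50 34 height above TCP mm min [77. 92.] y rng [-13.   9.]
scene jaw -50..-40 40 height above TCP mm min [57. 76.] y rng [-13.  -1.]
scene jaw -40..-30 21 height above TCP mm min [47. 55.] y rng [-17.  -1.]
scene jaw -30..-20 27 height above TCP mm min [ 46. 158.] y rng [-32.  -8.]
scene jaw -20..-10 75 height above TCP mm min [ 22. 131.] y rng [-36.  -2.]
scene jaw -10..0 74 height above TCP mm min [ 37. 148.] y rng [-38.   5.]
scene jaw 0..10 74 height above TCP mm min [ 15. 151.] y rng [-38. -10.]
scene jaw 10..20 145 height above TCP mm min [ 16. 102.] y rng [-36.   2.]
scene jaw 20..30 134 height above TCP mm min [ 48. 153.] y rng [-31.   6.]
scene jaw 30..40 143 height above TCP mm min [ 53. 147.] y rng [-21.   8.]
scene jaw 40..50 40 height above TCP mm min [63. 88.] y rng [-14.   2.]
scene jaw 50..60 31 height above TCP mm min [83. 93.] y rng [-13.  11.]
scene jaw 60..70 4 height above TCP mm min [94. 95.] y rng [-12.   6.]
side jaw -40..-30 8 height above TCP mm min [51. 60.] y rng [13. 15.]
side jaw -20..-10 26 height above TCP mm min [29. 68.] y rng [12. 36.]
side jaw -10..0 91 height above TCP mm min [ 6. 76.] y rng [ 7. 39.]
side jaw 0..10 90 height above TCP mm min [-11. 166.] y rng [-10.  40.]
side jaw 10..20 275 height above TCP mm min [  9. 107.] y rng [-24.  37.]
side jaw 20..30 345 height above TCP mm min [ 25. 162.] y rng [-27.  32.]
side jaw 30..40 583 height above TCP mm min [ 66. 155.] y rng [-17.  22.]
side jaw 40..50 79 height above TCP mm min [ 63. 103.] y rng [-5. 14.]
side jaw 50..60 63 height above TCP mm min [73. 97.] y rng [-9. 14.]
side jaw 60..70 52 height above TCP mm min [87. 94.] y rng [-9. 13.]
```

At 50-70 mm to the side the linkage stays >70 mm above the TCP, the neighbour's tab only 41 mm: clear. Lower and slide.

Call:
drive_tool(
  rows=[
    [0,0,-0.6,0,0,0,0],
    [0,0,-0.6,0,0,0,0],
    [0,0,-0.6,0,0,0,0],
    [0,0,-0.2,0,0,0,0],
    [0,0,0,0,0,0,0],
    [0,0,0,0,0,0,0],
  ],
)

```text
t: 54.4
tcp_pos: [0.517, 0.1125, 0.217]
tcp_rot: [-1.275, 1.166, 1.279]
ft_force: [-0.1, 0.7, -1.7]
grip_width: 0.0134
```

Call:
drive_tool(
  rows=[
    [-0.13,1.4,0,0,0,0,0],
    [-0.13,1.5,0,0,0,0,0],
    [-0.13,1.5,0,0,0,0,0],
    [-0.14,1.5,0,0,0,0,0],
    [0,0,0,0,0,0,0],
  ],
)

```text
t: 54.9
tcp_pos: [0.5108, 0.1762, 0.217]
tcp_rot: [-1.279, 1.161, 1.285]
ft_force: [0.1, -0.4, -2.1]
grip_width: 0.0134
```

Call:
drive_tool(
  rows=[
    [-0.13,1.5,0,0,0,0,0],
    [-0.13,1.5,0,0,0,0,0],
    [-0.1,1.0,0,0,0,0,0],
    [0,0,0,0,0,0,0],
    [0,0,0,0,0,0,0],
    [0,0,0,0,0,0,0],
  ],
)

```text
t: 55.5
tcp_pos: [0.5082, 0.2105, 0.217]
tcp_rot: [-1.275, 1.167, 1.278]
ft_force: [0.0, -0.2, -1.8]
grip_width: 0.0132
```

```bash
python3 s7.py d3 red
```

```text
55.5 [0.5082 0.2105 0.217 ] [[-0.002, -0.996, -0.091], [-0.0, -0.091, 0.996], [-1.0, 0.002, 0.0]] q [-0.78  0.21  0.36  1.87 -0.09  1.08  1.27]
scene disc n 110 min [0.5061 0.1918 0.1142] max [0.5289 0.2314 0.1528] mid-tcp [ 0.0093  0.0011 -0.0834]
side disc n 130 min [0.4996 0.2016 0.1165] max [0.5159 0.2356 0.154 ] mid-tcp [-0.0005  0.0081 -0.0817]
```

View pics/d3_side_z.png

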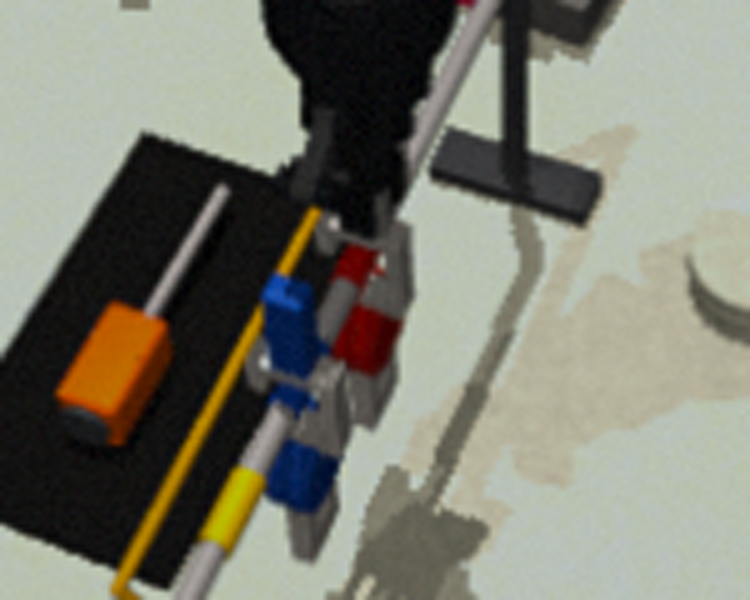

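View pics/d3_scene_z.png

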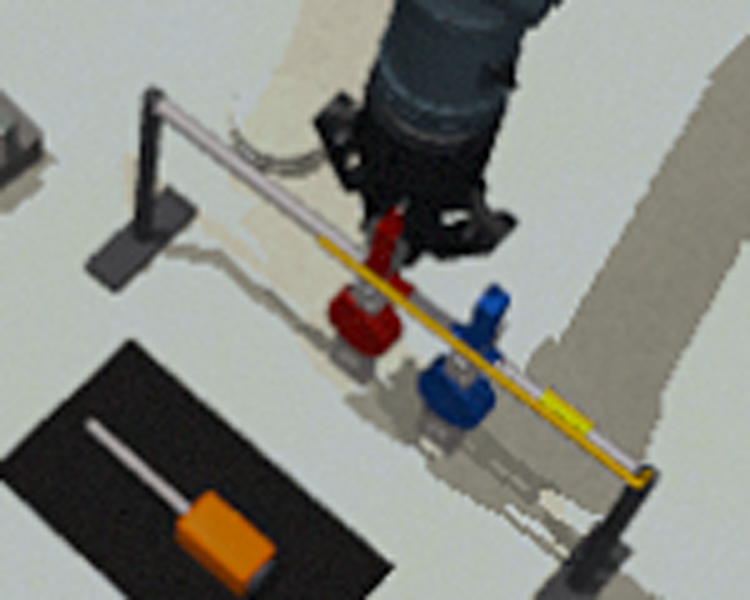

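Another 6.5 mm to the red band's middle, then lower onto the rail.

Call:
drive_tool(
  rows=[
    [-0.06,0.65,0,0,0,0,0],
    [0,0,0,0,0,0,0],
    [0,0,0,0,0,0,0],
    [0,0,-0.1,0,0,0,0],
    [0,0,-0.1,0,0,0,0],
    [0,0,0,0,0,0,0],
  ],
)

```text
t: 56.2
tcp_pos: [0.5075, 0.2179, 0.2151]
tcp_rot: [-1.275, 1.166, 1.279]
ft_force: [-0.9, -0.0, -1.1]
grip_width: 0.0131
```

Call:
drive_tool(
  rows=[
    [0,0,-0.1,0,0,0,0],
    [0,0,0,0,0,0,0],
    [0,0,0,0,0,0,0],
  ],
)

```text
t: 56.5
tcp_pos: [0.5076, 0.2179, 0.2149]
tcp_rot: [-1.275, 1.165, 1.279]
ft_force: [-2.2, -1.4, 6.1]
grip_width: 0.0135
```

Call:
drive_tool(
  rows=[
    [0,0,0.1,0,0,0,0],
    [0,0,0,0,0,0,0.2],
    [0,0,0,0,0,0,0.35],
    [0,0,0,0,0,0,0.35],
    [0,0,0,0,0,0,0.35],
    [0,0,0,0,0,0,0.35],
  ],
)

```text
t: 57.1
tcp_pos: [0.5074, 0.218, 0.2149]
tcp_rot: [-1.275, 1.165, 1.279]
ft_force: [-0.6, -0.1, -0.7]
grip_width: 0.0298
```

Call:
drive_tool(
  rows=[
    [0,0,0.7,0,0,0,0.35],
    [0,0,1.2,0,0,0,0.35],
    [0,0,1.5,0,0,0,0.35],
    [0,0,1.5,0,0,0,0.35],
    [0,0,2,0,0,0,0.35],
    [0,0,2.5,0,0,0,0.4],
    [0,0,1.5,0,0,0,0.4],
    [0,0,0,0,0,0,0.4],
  ],
)

```text
t: 57.9
tcp_pos: [0.5093, 0.2187, 0.3277]
tcp_rot: [-1.276, 1.158, 1.276]
ft_force: [0.3, -0.3, 0.0]
grip_width: 0.0344
```

```bash
python3 s3.py w16; python3 s7.py d4 red; python3 s6.py
```

```text
57.9 [0.5093 0.2187 0.3277] [[0.004, -0.996, -0.092], [0.004, -0.092, 0.996], [-1.0, -0.004, 0.004]]
joints [-0.81  0.12  0.36  1.73 -0.05  1.29  1.23]
tray rim 1057 med [ 0.668 -0.15   0.03 ] rect c [ 652. -154.] size [167. 109.] ang 88.5 z [0.025 0.036]
tray div+ 1098 med [ 0.656 -0.155  0.058] rect c [ 652. -158.] size [100. 180.] ang 4.0 z [0.05  0.061]
dock top 2212 med [ 0.575 -0.136  0.079] rect c [ 576. -137.] size [134.  40.] ang 88.8 z [0.075 0.081]
handle 861 med [0.647 0.233 0.038] rect c [649. 234.] size [34. 59.] ang 4.6 z [0.032 0.04 ]
mat 6508 med [0.631 0.188 0.004] rect c [648. 201.] size [137. 235.] ang 3.5 z [0.003 0.006]
rail 5466 med [0.511 0.22  0.196] rect c [513. 221.] size [ 39. 384.] ang 5.4 z [0.19  0.198]
redtab 0
bluetab 0
pin0 0
pin1 0
pin2 224 med [ 0.666 -0.11   0.015] rect c [ 667. -111.] size [11. 50.] ang 89.5 z [0.011 0.017]
57.95 [0.5082 0.2183 0.3256] [[0.0, -0.996, -0.092], [0.002, -0.092, 0.996], [-1.0, -0.001, 0.002]] q [-0.81  0.13  0.36  1.73 -0.05  1.29  1.23]
scene disc n 79 min [0.5089 0.2011 0.181 ] max [0.5365 0.2288 0.255 ] mid-tcp [ 
[... 319 characters left out ...]
ne yellow 47 len 0.1847 mid pt [0.5024 0.3334 0.1953]
scene guard [0.507 0.176 0.206] [0.537 0.407 0.221]
side rail x=-0.0841*y+0.5269 x at y=.23: 0.5075 yrange [0.031 0.413] ztop 0.2
side red 39 len 0.0745 mid pt [0.5077 0.2332 0.196 ]
side blue 35 len 0.0324 mid pt [0.5024 0.2926 0.1967]
side yellow 129 len 0.0758 mid pt [0.4985 0.3655 0.1955]
side guard [0.499 0.176 0.207] [0.533 0.41  0.224]
wrist rail x=-0.0870*y+0.5292 x at y=.23: 0.5092 yrange [0.03  0.413] ztop 0.198
wrist red 333 len 0.0331 mid pt [0.5111 0.2101 0.1973]
wrist blue 234 len 0.0327 mid pt [0.5047 0.2754 0.1962]
wrist yellow 628 len 0.0736 mid pt [0.4964 0.3653 0.1959]
wrist guard [0.501 0.175 0.206] [0.537 0.409 0.222]
```

View pics/w16.png

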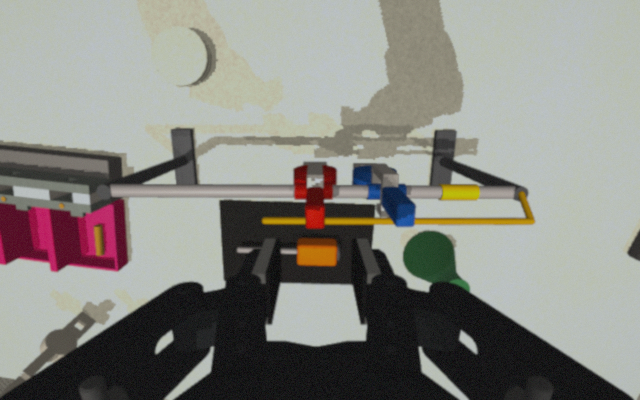

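View pics/d4_scene.png

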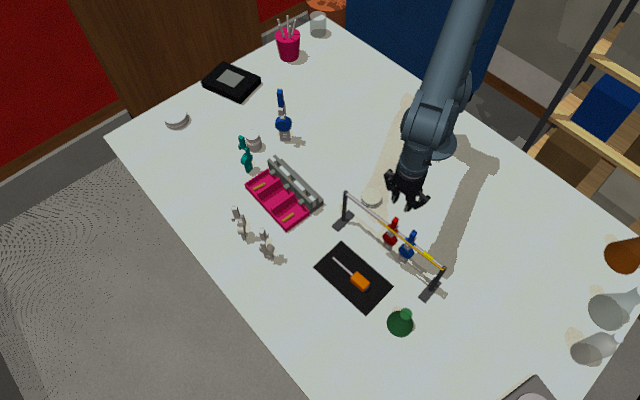

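View pics/d4_side.png

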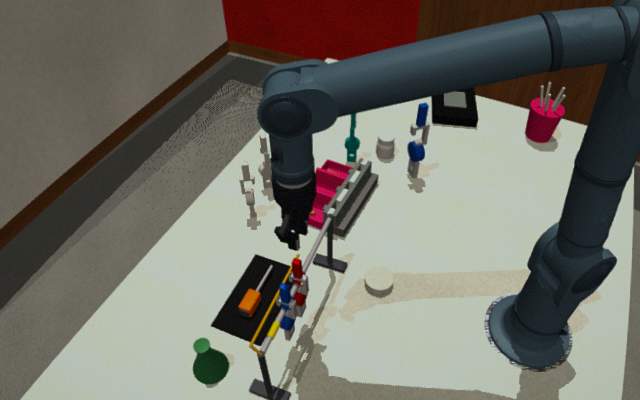

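Both pendulums hang on the rail: in the wrist view red at column 315 and blue at ~367 on the rail, punch on the mat at (317,252), pin in the tray at (98,240); the scene view shows both pins in the tray. A final check with the arm moved clear.

Call:
drive_tool(
  rows=[
    [-1.5,1,2,0,0,0,0.5],
    [-1.5,1,2,0,0,0,0.5],
    [-1.5,1,2,0,0,0,0.5],
    [-1.5,0.4,1,0,0,0,0.5],
    [0,0,0,0,0,0,0.5],
    [0,0,0,0,0,0,0.5],
    [0,0,0,0,0,0,0.5],
  ],
)

```text
t: 58.9
tcp_pos: [0.4478, 0.2508, 0.3925]
tcp_rot: [-1.275, 1.169, 1.278]
ft_force: [0.0, -0.2, -0.5]
grip_width: 0.0425
```

```bash
cat > s9.py <<'E'
from h import *
s=read_state(); print(s['t'],np.round(s['tcp_pos'],3))
for c in ['wrist','side','scene']:
    m=camera_model(c); im,d=save(c,'f_'+c); h=cv2.cvtColor(im,cv2.COLOR_RGB2HSV); P,u,v=cloud(c,d,m); h=h[v,u].astype(int)
    ar=(P[:,0]>.45)&(P[:,0]<.57)&(P[:,1]>.15)&(P[:,1]<.33)&(h[:,1]>120)
    for n,k in dict(red=(h[:,0]<8)|(h[:,0]>172),blue=(h[:,0]>100)&(h[:,0]<130)).items():
        for part,z0,z1 in [('tabtop',.248,.262),('tab',.215,.262),('disc',.09,.16)]:
            q=P[ar&k&(P[:,2]>z0)&(P[:,2]<z1)]
            if len(q)>5: print(c,n,part,len(q),'mid',np.round((np.percentile(q,3,axis=0)+np.percentile(q,97,axis=0))/2,4),'ztop',np.round(np.percentile(q[:,2],97),3))
E
python3 s9.py; python3 s6.py | egrep 'red|blue'
python3 - <<'E'
import cv2
a=cv2.imread('pics/f_wrist.png'); cv2.imwrite('pics/f_w_z.png',cv2.resize(a[100:300,200:440],None,fx=3.3,fy=3,interpolation=cv2.INTER_CUBIC))
E
```

```text
58.9 [0.448 0.251 0.393]
wrist red tabtop 255 mid [0.5138 0.2191 0.253 ] ztop 0.258
wrist red tab 449 mid [0.5132 0.2186 0.2376] ztop 0.257
wrist red disc 357 mid [0.5096 0.219  0.1326] ztop 0.15
wrist blue tabtop 278 mid [0.5067 0.282  0.2531] ztop 0.257
wrist blue tab 431 mid [0.5064 0.2817 0.2378] ztop 0.257
wrist blue disc 314 mid [0.5046 0.282  0.1361] ztop 0.151
side red tabtop 66 mid [0.5116 0.2195 0.2537] ztop 0.259
side red tab 149 mid [0.5109 0.2205 0.2374] ztop 0.258
side red disc 122 mid [0.5065 0.2269 0.1333] ztop 0.151
side blue tabtop 71 mid [0.505  0.2846 0.2537] ztop 0.259
side blue tab 156 mid [0.5044 0.2851 0.2373] ztop 0.258
side blue disc 143 mid [0.5017 0.2936 0.134 ] ztop 0.152
scene red tabtop 27 mid [0.518  0.2178 0.2532] ztop 0.258
scene red tab 56 mid [0.5187 0.2178 0.2367] ztop 0.257
scene red disc 107 mid [0.5171 0.2181 0.1326] ztop 0.151
scene blue tabtop 24 mid [0.5087 0.2808 0.2522] ztop 0.256
scene blue tab 51 mid [0.5092 0.2812 0.236 ] ztop 0.255
scene blue disc 120 mid [0.5101 0.2827 0.1297] ztop 0.149
scene red 14 len 0.0317 mid pt [0.52   0.2153 0.1908]
scene blue 16 len 0.0309 mid pt [0.5081 0.2849 0.1943]
side red 40 len 0.0728 mid pt [0.5059 0.2339 0.1972]
side blue 36 len 0.0318 mid pt [0.5019 0.2916 0.1961]
wrist red 202 len 0.0329 mid pt [0.5061 0.2179 0.1983]
wrist blue 182 len 0.0318 mid pt [0.5073 0.2752 0.1968]
```

View pics/f_w_z.png

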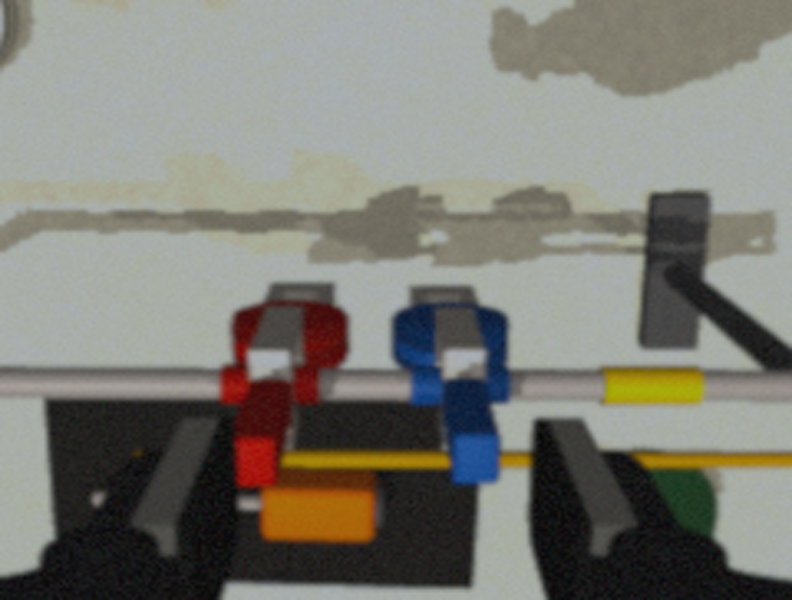

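Red band spans columns 222-318 with the hook at ~267; blue 412-508 with the hook at ~462. Both pendulums are vertical and centred to 1–2 mm. Handing in.

```bash
python3 -c "
from rig import *
print(hand_in())"
```

```text
the job is handed in; nothing more can be done
None
```

The job is finished and handed in at about 59 s of the 210 s allowed; no verdict is reported.

- **Tray:** I placed it lengthwise behind the dock, with its centre 77 mm behind the socket row. It was still there in the last view that showed it.
- **Pins:** There were only two, in the outer sockets. I drove both out front to back with the punch, and both lie in the tray. My automatic search found no pin behind the middle socket, and the pictures agreed.
- **Punch:** I put it back on the mat. It was then knocked about 3.5 cm aside, tip over the mat's edge, so I picked it up again and laid it wholly on the mat. Later views show it still there.
- **Pendulums:** Only blue and red were present. I hooked blue first, then red, at the open end, and slid both under the guard wire. They hang free and upright, and neither was ever laid down. By the wrist camera each is centred on its own band to within 1–2 mm.
- **Where the checks disagreed:** The scene and side cameras gave positions up to about 5 mm different from the wrist camera, because they see only one side of the parts. I relied on the wrist pictures, where about the same length of band shows on each side of both hooks.
- **Bystanders:** I did not touch the flask, jar, dishes or look-alikes.

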